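# Change the batch in the watch tester

### The arm

A 7-joint arm with a two-finger parallel gripper is mounted at the origin on the work surface. World frame = base frame: x ahead of the robot, y to its left, z up, the work surface at z = 0. Lengths are in mm, angles in rad, forces in N, time in s.
With the tool pointing down it reaches from about 400 to 850 mm from the base axis. Payload 6.9 kg.
Tool frame: the origin (TCP) lies midway between the tips of the shut fingers; the grasp point (between the pads) lies 19 mm behind it (manip.grasp_offset is the distance from the TCP to the grasp point, in mm); z points along the fingers, y is the line along which they close (so a half turn about z gives the same grasp; the last joint's range is limited). The gripper opens to 85 mm and grips with 20 to 120 N. Pads are 22 mm wide; open, the fingers measure 114 mm over their backs; the gripper's body (76 mm by 85 mm) begins 54 mm behind the grasp point. The pads swing forward as they close: fully open they stand 13 mm farther back than shut.
Start: joints at [-1.234, 0.507, -0.238, 1.5, 0.126, 1.149, -0.155], TCP at [143.601, 608.268, 231.275] pointing down, gripper open.
Joint ranges: [-3.08, 3.08], [-0.24, 2.05], [-1.43, 1.35], [0, 2.5], [-1.52, 4.66], [0.17, 1.96], [-2.89, 2.89]. Speed limits (rad/s): [2.39, 2.39, 3.14, 3.14, 3.14, 3.14, 3.14].

### API

Orientations are given as a unit quaternion [x, y, z, w].
In Python, from plant import manip gives the robot as it stands. The module is installed in compiled form; this text tells all that it offers.
- The arm moves only by the tool apply_moves, never from a script. Its argument "motion" is a list of rows, each a list of 2 entries, a list of its own where there are three numbers: the shift along the tool's x, y, z scaled (see below), then the turn, a rotation vector about the tool's x, y, z scaled (see below). A call has 1 to 5 rows; each row shifts and turns the commanded pose from where the row before left it, along the tool's axes as they then stand; what a row does not reach is not made up. The controller multiplies each number of a shift by 0.1 m and each number of a turn by 360 degrees. A row lasts 1/10 s, in which the tool goes at most 50 mm and 8.59 degrees, less where a joint would pass 70% of its speed; a pose out of reach is approached as far as the arm can. A call with a number of a shift or a turn outside -1 to 1 is refused whole. A call with a gripper value outside its range is refused whole. "claw" is the finger opening in mm, from 0 to 85.4, set as the call begins (left out, the last holds). The fingers move at their own pace and stop on an object; "newtons" is the grip in N (left out, the last holds). Time passes only in rows, so rows that do not move let the fingers close. It gives the time, the measured TCP pose, the force, the opening and the grip force at its end, in the units of the state.
- manip.get_state(): the state, without advancing time (a new reading comes with each control period).
- manip.read_camera(name): name is "scene" or "top" or "wrist"; returns the picture (384x512x3 uint8, blue, green, red); there is no depth.
- manip.camera_params(name): a dict with "camera_matrix" (3x3 intrinsics, pixels), "extrinsics" (4x4, takes a point from camera to world coordinates). Camera axes: x right, y down, z forward; pixel columns grow to the right and rows downward; lengths in mm; the calibration is good to about 2 mm. The wrist camera is an equidistant fisheye: a pixel r from the principal point sees the ray r / f radians off the axis. A picture is of the moment at which its call begins: read the wrist's pose just before it. camera_params takes no time and is no camera call; for the wrist camera it gives the pose at the moment of the call.
- manip.sign_off(): hands the job in; it is judged then, once.
The state is a dict: "time_s": time; "qpos": joint angles; "dq": joint speeds; "joint_torque": joint torques, N m; "ee_pos": TCP position; "orientation": TCP orientation; "force": force on the tool from outside, world axes, zero at the start; "torque": the same for the moment, N m; "grip_width": opening from 0.0 (shut) to 1.0 (fully open); "finger_force": force on a finger pad.
Only numpy, scipy, OpenCV 4.12 (cv2) and the standard library are available. Lean on these libraries where they do the work, as an engineer would, in place of code of your own. Each camera call takes 0.05 s, during which the arm holds its last target. There are 200 camera calls.

### The job

Change the batch in the watch tester: draw the blue carriage fully out of its clear hood and move the tested watches (white cushions) out of it, each standing upright in its own bay of the wooden collection stand. Stand every waiting watch (red cushion) from the bench upright in a carriage bay of its own, seated on the bay's floor, then push the carriage fully home under the hood, and only then press the green start button. Leave the other things on the bench where they are.

Things in the scene. Friction and masses are not known exactly. Their poses are not given: they have to be found in the camera images.
- watch_a: a wristwatch on a red cushion with a weighted steel foot, 0.35 kg, standing on the bench: a watch waiting to be tested. Foot 64 mm along x, 44 along y, 30 high; cushion 58 mm along x, 28 along y, from 30 to 90 mm high; dial faces -y. Origin: centre of the underside, z up. Lift from above by the cushion's two ends (closing along x), near its top. May be absent
- watch_b: a wristwatch on a red cushion with a weighted steel foot, 0.35 kg, standing on the bench: a watch waiting to be tested. Foot 64 mm along x, 44 along y, 30 high; cushion 58 mm along x, 28 along y, from 30 to 90 mm high; dial faces -y. Origin: centre of the underside, z up. Lift from above by the cushion's two ends (closing along x), near its top. May be absent
- watch_c: a wristwatch on a red cushion with a weighted steel foot, 0.35 kg, standing on the bench: a watch waiting to be tested. Foot 64 mm along x, 44 along y, 30 high; cushion 58 mm along x, 28 along y, from 30 to 90 mm high; dial faces -y. Origin: centre of the underside, z up. Lift from above by the cushion's two ends (closing along x), near its top. May be absent
- tested_1: a wristwatch on a white cushion with a weighted steel foot, 0.35 kg, standing on the carriage at the start: a brass-cased watch already tested. Foot 64 mm along x, 44 along y, 30 high; cushion 58 mm along x, 28 along y, from 30 to 90 mm high; dial faces -y. Origin: centre of the underside, z up. Lift from above by the cushion's two ends (closing along x), near its top. May be absent
- tested_2: a wristwatch on a white cushion with a weighted steel foot, 0.35 kg, standing on the carriage at the start: a brass-cased watch already tested. Foot 64 mm along x, 44 along y, 30 high; cushion 58 mm along x, 28 along y, from 30 to 90 mm high; dial faces -y. Origin: centre of the underside, z up. Lift from above by the cushion's two ends (closing along x), near its top. May be absent
- carriage_bay0 (a point): centre of the floor of the right-hand bay of the blue carriage, moving with it: an open-topped upright slot 69 mm along x by 49 mm along y, 22 mm deep, with 11 mm walls (bays are 60 mm apart along y). z up
- carriage_bay1 (a point): centre of the floor of the middle bay of the blue carriage, moving with it: an open-topped upright slot 69 mm along x by 49 mm along y, 22 mm deep, with 11 mm walls (bays are 60 mm apart along y). z up
- carriage_bay2 (a point): centre of the floor of the left-hand bay of the blue carriage, moving with it: an open-topped upright slot 69 mm along x by 49 mm along y, 22 mm deep, with 11 mm walls (bays are 60 mm apart along y). z up
- stand_bay0 (a point): centre of the floor of the right-hand bay of the fixed wooden collection stand (6 mm above the bench): an open-topped upright slot 69 mm along x by 49 mm along y, 22 mm deep, with 11 mm walls (bays are 60 mm apart along y). z up
- stand_bay1 (a point): centre of the floor of the left-hand bay of the fixed wooden collection stand (6 mm above the bench): an open-topped upright slot 69 mm along x by 49 mm along y, 22 mm deep, with 11 mm walls (bays are 60 mm apart along y). z up
- carriage (a joint): how far the blue carriage is drawn out of the clear hood, m: 0 fully home against the stop under the hood, 0.21 fully out at the other stop. Slides along the bays' y axis, outwards to -y, friction 2 N, stays where left. The hood is 133 mm high above the bench; its mouth lies 65 mm to the left (+y) of the pull when home
- carriage_handle (a point): centre of the top of the carriage's upright black pull (24 mm along x, 20 mm along y, 80 mm high) at its right-hand end, 90 mm from the centre of the right-hand bay; pinch it from above along x. Axes as the bays'
- start (a joint): travel of the green spring button, m: 0 released, 0.006 fully down (5 N)
- start_top (a point): centre of the top face of the green start button (28 mm across), which points up from a grey console in front of the hood
- oil_bottle: amber bottle 38 mm across, 75 mm high, a bystander; origin at the underside
- loupe: black eye loupe 40 mm across, 42 mm high, a bystander; origin at the underside
- parts_box: blue plastic box 70 x 50 x 35 mm, a bystander; origin at the underside
- strap_rolls: three stacked strap rolls, 72 mm across, 42 mm high, a bystander; origin at the underside
- screwdriver: screwdriver 150 mm long lying behind the track, a bystander
- glass_cloche: small glass dome 76 mm across, 88 mm high, a bystander; origin at the underside
There are look-alikes about, which are no part of the job. What is shaped like the part that bears stand_bay0 but pink is not meant.

How it is judged:
By the outcome, as a careful person would: the job done as asked, in the order asked, and still so for the second after the job is handed in, with the robot touching nothing.
Of watch_a, watch_b, watch_c only 2 to 3 are there at a start; the rules pass over those that are not, and their reading is None.
Of tested_1, tested_2 only 1 to 2 are there at a start; the rules pass over those that are not, and their reading is None.
At some moment in a run one of watch_a, watch_b, watch_c may be knocked a few centimetres aside while the robot is not near it.
It also fails if it takes over 210 s, if anything falls off the work surface, if the arm or the gripper's body presses on something with over 40 N, if the wrist force passes 120 N, or if a joint passes its speed limit or range.

## Working session

There is one attempt and no reset: what is moved stays moved. The work goes in short steps, Python scripts to look and compute and a tool call to move; the robot and the scene stay as the last step left them, time stands still between calls to the robot, and variables do not carry over. Pictures are saved under pics/ and viewed, at most 14 in all, crops included, and the job is handed in when it is done.

Besides the shell and the picture viewer there is one more tool, called after "Call:" by a JSON object that holds its "method" and its "body". apply_moves: Moves the arm, as the interface text tells. Shifts and turns lie within -1 to 1; 1 stands for 0.1 m of shift or 360 degrees of turn. Its arguments: {"type":"object","properties":{"motion":{"type":"array"},"claw":{"type":"number"},"newtons":{"type":"number"}},"required":["motion"]}

```bash
mkdir -p pics; python3 - <<'E'
from plant import manip
import cv2,numpy as np
s=manip.get_state();print(s['ee_pos'],s['orientation'],s['time_s'],s['grip_width'],manip.grasp_offset)
for n in("scene","top"):
    cv2.imwrite(f"pics/{n}0.png",cv2.resize(manip.read_camera(n),None,fx=1.5,fy=1.5,interpolation=cv2.INTER_CUBIC))
    p=manip.camera_params(n);print(n,np.round(p['camera_matrix'],1).tolist(),np.round(p['extrinsics'],3).tolist())
E
```

```text
[143.540168   607.78669977 230.4201776 ] [ 1.15652198e-01  9.93289375e-01 -8.80823783e-04 -1.01412420e-04] 0.0 1.0032619318406821 18.700000000000003
scene [[393.9, 0.0, 257.3], [0.0, 393.9, 196.7], [0.0, 0.0, 1.0]] [[0.957, 0.201, -0.209, 887.629], [0.29, -0.685, 0.669, -975.538], [-0.008, -0.7, -0.714, 1167.571], [0.0, 0.0, 0.0, 1.0]]
top [[483.0, 0.0, 257.3], [0.0, 483.0, 191.0], [0.0, 0.0, 1.0]] [[0.107, -0.971, 0.216, 277.026], [-0.994, -0.105, 0.018, 30.971], [0.005, -0.216, -0.976, 1451.764], [0.0, 0.0, 0.0, 1.0]]
```

View pics/scene0.png

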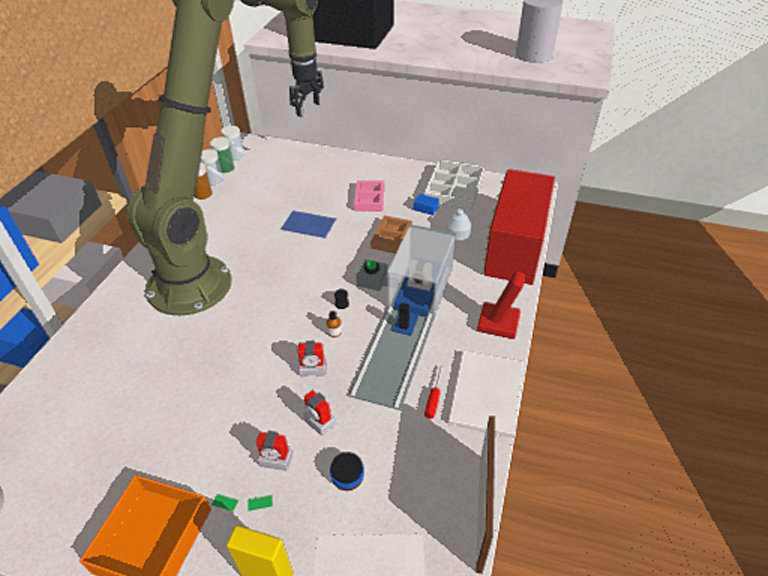

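View pics/top0.png

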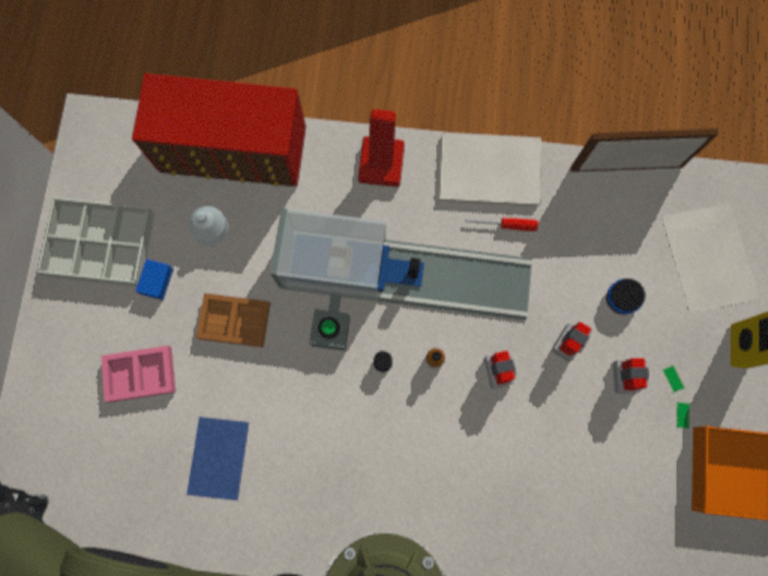

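Three red watches at top (502,367), (573,340), (633,374). One white block is visible under the hood at (340,258). There are two stand candidates: wooden at (232,320) and pink at (138,374). The task rules out pink, so the wooden one is meant. I'll check these in enlarged crops.

```bash
cat > h.py <<'E'
from plant import manip
import cv2,numpy as np
def world(n,uv,z):
    p=manip.camera_params(n);K=np.array(p['camera_matrix']);E=np.array(p['extrinsics'])
    d=E[:3,:3]@np.linalg.solve(K,[uv[0],uv[1],1.]);o=E[:3,3]
    return (o+d*(z-o[2])/d[2])[:2]
def proj(n,P):
    p=manip.camera_params(n);K=np.array(p['camera_matrix']);E=np.array(p['extrinsics'])
    q=K@(E[:3,:3].T@(np.asarray(P,float)-E[:3,3]));return q[:2]/q[2]
E
python3 - <<'E'
from h import *
t=manip.read_camera("top");cv2.imwrite("pics/t_raw.png",t)
cv2.imwrite("pics/c1.png",cv2.resize(t[130:250,125:365],(800,400),interpolation=cv2.INTER_CUBIC)) # /3.333
cv2.imwrite("pics/c2.png",cv2.resize(t[205:275,310:450],(800,400),interpolation=cv2.INTER_CUBIC)) # /5.714
E
```

```text
(no output)
```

View pics/c1.png

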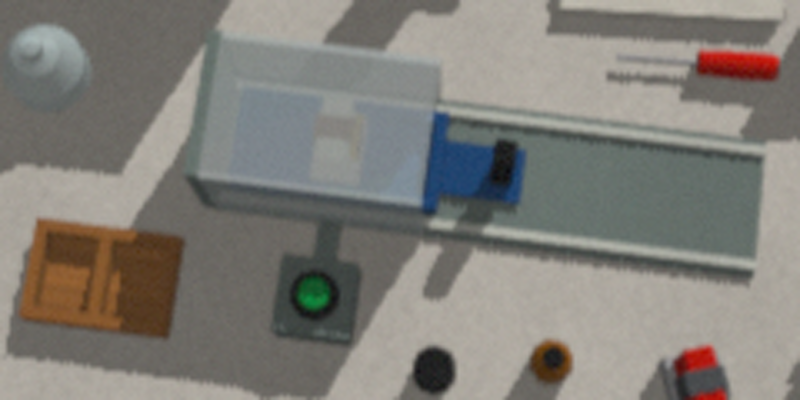

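View pics/c2.png

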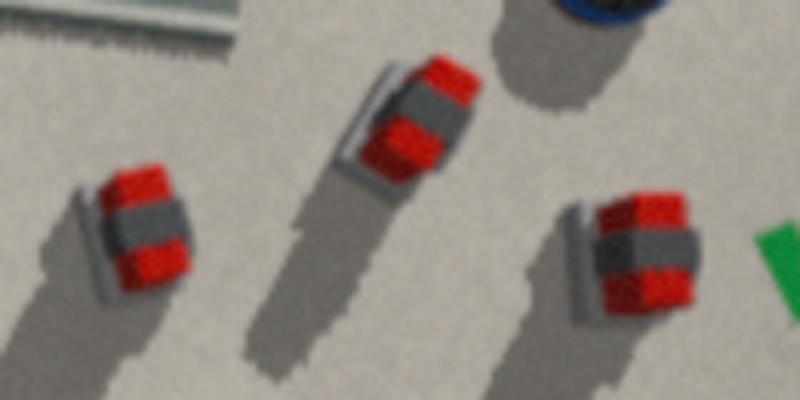

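Wooden stand is at c1 (101,278): same shape as the pink one but wooden, so it's the right one. Only one tested watch shows, in the middle bay at c1 (340,145). The three waiting watches are at c2 (145,228), (425,120) and (650,250).

```bash
python3 - <<'E'
from h import *
f1=lambda p:(p[0]/3.3333+125-.35,p[1]/3.3333+130-.35)
def W(p,z):return np.round(world("top",f1(p),z),1)
print("stand",[W(p,28) for p in[(38,220),(183,237),(167,337),(20,318)]])
print("handle",[W((503,148),z)for z in(80,90)])
print("btn",[W((314,294),z)for z in(40,60)])
print("track",[W(p,8)for p in[(440,103),(763,150),(752,270),(430,225)]])
print("hoodtop",[W(p,133)for p in[(214,30),(440,62),(428,208)]])
t=cv2.imread("pics/t_raw.png").astype(int);b,g,r=t[...,0],t[...,1],t[...,2]
m=((r>150)&(g<90)&(b<90)).astype(np.uint8);m[:205]=0;m[275:]=0;m[:,:310]=0;m[:,450:]=0
m=cv2.morphologyEx(m,cv2.MORPH_CLOSE,np.ones((9,9)))
for c in cv2.findContours(m,0,1)[0]:
    if cv2.contourArea(c)<50:continue
    pts=np.array([world("top",p[0],88) for p in c],np.float32)
    print("w",[np.round(v,1) for v in cv2.minAreaRect(pts)])
E
```

```text
stand [array([537.8, 418.7]), array([536.4, 286.5]), array([445.1, 287.8]), array([447.9, 420.3])]
handle [array([636.4,   8.8]), array([633.8,   8.9])]
btn [array([495.7, 161.6]), array([492.6, 159.8])]
track [array([692. ,  70.3]), array([ 679.4, -232.1]), array([ 565.6, -229.3]), array([575.6,  66.9])]
hoodtop [array([699.8, 266.8]), array([692.3,  70.8]), array([564. ,  67.1])]
w [array([ 465.7, -433.7]), array([50.7, 22.5]), np.float64(6.2)]
w [array([ 451.7, -182.3]), array([54.1, 23.5]), np.float64(19.3)]
w [array([ 521.6, -318.2]), array([24.3, 52.1]), np.float64(63.8)]
```

```bash
cat >> h.py <<'E'
def now():
    s=manip.get_state();x,y,z,w=s['orientation']
    from scipy.spatial.transform import Rotation as R
    M=R.from_quat(s['orientation']).as_matrix();phi=np.degrees(np.arctan2(M[1,1],M[0,1]))
    return np.array(s['ee_pos']),phi,M,s
def plan(*wps,step=48.):
    """waypoints (x,y,z,phi deg) ; tool pointing down; prints rows"""
    p,phi,M,s=now();rows=[]
    print("at",np.round(p,1),round(phi,2),"tilt",np.round(M[:,2],3),"t",round(s['time_s'],1),"q",np.round(s['qpos'],2))
    for x,y,z,f in wps:
        while 1:
            d=np.array([x,y,z])-p;df=(f-phi+180)%360-180
            if np.linalg.norm(d)<.15 and abs(df)<.06:break
            n=max(np.linalg.norm(d)/step,abs(df)/8.4,1);d=d/n;df=df/n
            c,s_=np.cos(np.radians(phi)),np.sin(np.radians(phi))
            A=np.array([[-s_,c,0],[c,s_,0],[0,0,-1]])
            q=3 if n<=1.01 else 2
            sh=np.round(A@d/100,q);tu=round(-df/360,4)
            p=p+A.T@sh*100;phi-=tu*360
            rows.append([[float(v)+0. for v in sh],[0,0,tu]])
            if n<=1:break
    for i in range(0,len(rows),5):print(str(rows[i:i+5]).replace(" ",""))
E
python3 - <<'E'
from h import *
plan((632,0,200,-2.2))
E_=np.array(manip.camera_params("wrist")['extrinsics']);p,phi,M,s=now()
print("cam in tool",np.round(M.T@(E_[:3,3]-p),1),np.round(M.T@E_[:3,:3],3),manip.camera_params("wrist")['camera_matrix'])
E
```

```text
at [143.6 607.9 230.6] 76.72 tilt [-0.    -0.001 -1.   ] t 0.1 q [-1.23  0.51 -0.24  1.5   0.13  1.15 -0.15]
[[[-0.38,-0.29,0.02],[0,0,np.float64(0.0135)]],[[-0.4,-0.26,0.02],[0,0,np.float64(0.0135)]],[[-0.42,-0.23,0.02],[0,0,np.float64(0.0135)]],[[-0.44,-0.19,0.02],[0,0,np.float64(0.0135)]],[[-0.45,-0.15,0.02],[0,0,np.float64(0.0135)]]]
[[[-0.47,-0.11,0.02],[0,0,np.float64(0.0134)]],[[-0.47,-0.07,0.02],[0,0,np.float64(0.0135)]],[[-0.48,-0.03,0.02],[0,0,np.float64(0.0134)]],[[-0.48,0.01,0.02],[0,0,np.float64(0.0135)]],[[-0.48,0.05,0.02],[0,0,np.float64(0.0135)]]]
[[[-0.47,0.09,0.02],[0,0,np.float64(0.0135)]],[[-0.46,0.12,0.02],[0,0,np.float64(0.0134)]],[[-0.45,0.16,0.02],[0,0,np.float64(0.0134)]],[[-0.44,0.2,0.01],[0,0,np.float64(0.0134)]],[[-0.42,0.24,0.02],[0,0,np.float64(0.0135)]]]
[[[-0.39,0.27,0.01],[0,0,np.float64(0.0135)]],[[-0.104,0.089,0.006],[0,0,np.float64(0.0037)]]]
cam in tool [  67.5    0.4 -142.7] [[ 0.001 -0.964 -0.268]
 [ 1.     0.001 -0.001]
 [ 0.001 -0.268  0.964]] [[297.31863964   0.         248.48694647]
 [  0.         297.31863964 189.7340204 ]
 [  0.           0.           1.        ]]
```

Call:
{"method": "apply_moves", "body": {"motion": [[[-0.38,-0.29,0.02],[0,0,0.0135]],[[-0.4,-0.26,0.02],[0,0,0.0135]],[[-0.42,-0.23,0.02],[0,0,0.0135]],[[-0.44,-0.19,0.02],[0,0,0.0135]],[[-0.45,-0.15,0.02],[0,0,0.0135]]]}}

```text
time_s: 0.65
ee_pos: [294.2, 420.4, 221.1]
orientation: [0.324, 0.946, -0.0, 0.0]
force: [0.5, 0.2, 0.2]
grip_width: 0.999
finger_force: 0.0
```

Call:
{"method": "apply_moves", "body": {"motion": [[[-0.47,-0.11,0.02],[0,0,0.0135]],[[-0.47,-0.07,0.02],[0,0,0.0135]],[[-0.48,-0.03,0.02],[0,0,0.0135]],[[-0.48,0.01,0.02],[0,0,0.0135]],[[-0.48,0.05,0.02],[0,0,0.0135]]]}}

```text
time_s: 1.15
ee_pos: [445.5, 234.2, 211.3]
orientation: [0.516, 0.857, 0.0, -0.0]
force: [0.3, 0.6, 0.1]
grip_width: 1.001
finger_force: 0.0
```

Call:
{"method": "apply_moves", "body": {"motion": [[[-0.47,0.09,0.02],[0,0,0.0135]],[[-0.46,0.12,0.02],[0,0,0.0135]],[[-0.45,0.16,0.02],[0,0,0.0135]],[[-0.44,0.2,0.01],[0,0,0.0135]],[[-0.42,0.24,0.02],[0,0,0.0135]]]}}

```text
time_s: 1.65
ee_pos: [594.0, 45.9, 202.2]
orientation: [0.684, 0.729, 0.0, -0.0]
force: [0.6, 0.8, 0.7]
grip_width: 0.998
finger_force: 0.0
```

Call:
{"method": "apply_moves", "body": {"motion": [[[-0.39,0.27,0.01],[0,0,0.0135]],[[-0.1,0.09,0],[0,0,0.0037]],[[0,0,0],[0,0,0]],[[0,0,0],[0,0,0]]]}}

```text
time_s: 2.05
ee_pos: [630.9, 1.3, 200.8]
orientation: [0.721, 0.693, -0.0, -0.001]
force: [-0.1, 0.4, 0.6]
grip_width: 1.001
finger_force: 0.0
```

```bash
cat >> h.py <<'E'
def ww(uv,z,p):
    K=np.array(p['camera_matrix']);E=np.array(p['extrinsics'])
    a=np.array([(uv[0]-K[0,2])/K[0,0],(uv[1]-K[1,2])/K[1,1]]);r=np.hypot(*a)+1e-9
    d=E[:3,:3]@np.array([*(np.sin(r)*a/r),np.cos(r)]);o=E[:3,3]
    return (o+d*(z-o[2])/d[2])[:2]
def wp(P,p):
    K=np.array(p['camera_matrix']);E=np.array(p['extrinsics'])
    q=E[:3,:3].T@(np.asarray(P,float)-E[:3,3]);r=np.hypot(q[0],q[1])+1e-9;t=np.arctan2(r,q[2])
    return np.array([K[0,2]+K[0,0]*t*q[0]/r,K[1,2]+K[1,1]*t*q[1]/r])
import pickle
def snap(name):
    p=manip.camera_params("wrist");im=manip.read_camera("wrist")
    pickle.dump((p,im),open(f"pics/{name}.pkl","wb"));cv2.imwrite(f"pics/{name}.png",cv2.resize(im,None,fx=1.5,fy=1.5,interpolation=cv2.INTER_CUBIC))
    return p,im
def load(name):return pickle.load(open(f"pics/{name}.pkl","rb"))
E
python3 - <<'E'
from h import *
p,phi,M,s=now();print(p,phi,s['qpos'])
snap("w0")
E
```

```text
[630.86974986   1.32285578 200.75473747] -2.288005055232778 [-0.18605398  0.54672154  0.24319558  1.53217204 -0.14333473  1.08158897
  0.05076015]
```

View pics/w0.png

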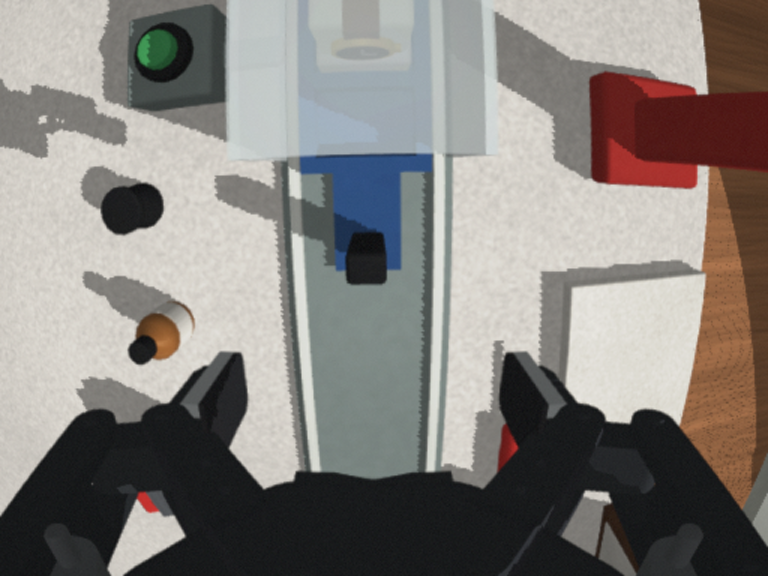

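The black pull's top is at (366,268), with its top face roughly (347–387, 253–284). The hood mouth edge is at row 157, and the button is at (163,50).

```bash
python3 - <<'E'
from h import *
p,im=load("w0");c=lambda a,b:((a+.5)/1.5-.5,(b+.5)/1.5-.5)
for z in(80,86,92):
    print(z,[np.round(ww(c(*q),z,p),1) for q in[(347,284),(386,284),(366.5,268),(366,233)]])
print("base blue",[np.round(ww(c(*q),6,p),1) for q in[(335,270),(401,269),(300,172),(433,172)]])
print("mouth",[np.round(ww(c(*q),133,p),1) for q in[(229,157),(497,153)]])
print("rails z8",[np.round(ww(c(*q),8,p),1) for q in[(283,160),(452,160),(306,470),(438,470)]])
print("btn",[(z,np.round(ww(c(158,48),z,p),1)) for z in (40,50,60)])
plan((631,5,125,-2.2),(631,5,62,-2.2))
E
```

```text
80 [array([614.9,  -2.8]), array([638.9,  -3.8]), array([627.3,   6.8]), array([628. ,  28.3])]
86 [array([615.4,  -1.2]), array([638.7,  -2.1]), array([627.5,   8.2]), array([628.1,  29.2])]
92 [array([6.158e+02, 5.000e-01]), array([ 6.386e+02, -4.000e-01]), array([627.7,   9.6]), array([628.2,  30.1])]
base blue [array([600.7, -11.4]), array([652.2, -12.6]), array([578.3,  66. ]), array([678.5,  61.8])]
mouth [array([564.7,  77.4]), array([693.2,  73.7])]
rails z8 [array([566.1,  76.1]), array([692.9,  70.8]), array([ 558.8, -204.8]), array([ 684.6, -209.5])]
btn [(40, array([480.8, 170.1])), (50, array([485.8, 166.7])), (60, array([490.9, 163.4]))]
at [630.7   2.1 201. ] -2.23 tilt [-0.001  0.001 -1.   ] t 2.1 q [-0.19  0.55  0.24  1.53 -0.14  1.08  0.05]
[[[0.02,0.0,0.48],[0,0,np.float64(-0.0)]],[[0.01,0.002,0.28],[0,0,np.float64(-0.0001)]],[[0.0,0.0,0.48],[0,0,np.float64(0.0)]],[[0.0,0.0,0.15],[0,0,np.float64(0.0)]]]
```

Call:
{"method": "apply_moves", "body": {"motion": [[[0.05,-0.035,0.48],[0,0,0]],[[0,0,0.48],[0,0,0]],[[0,0,0.4],[0,0,0]],[[0,0,0.13],[0,0,0]],[[0,0,0],[0,0,0]]]}}

```text
time_s: 2.6
ee_pos: [626.8, 6.8, 51.1]
orientation: [0.721, 0.693, -0.001, -0.001]
force: [0.8, 0.6, 0.8]
grip_width: 1.003
finger_force: 0.0
```

Call:
{"method": "apply_moves", "body": {"motion": [[[0,0,0],[0,0,0]],[[0,0,0],[0,0,0]],[[0,0,0],[0,0,0]],[[0,0,0],[0,0,0]],[[0,0,0],[0,0,0]]], "claw": 10, "newtons": 40}}

```text
time_s: 3.1
ee_pos: [626.8, 5.3, 53.4]
orientation: [0.721, 0.693, -0.001, -0.001]
force: [-6.1, 0.6, 11.2]
grip_width: 0.274
finger_force: 40.1
```

Call:
{"method": "apply_moves", "body": {"motion": [[[-0.2,0,0],[0,0,0]],[[-0.3,0,0],[0,0,0]],[[-0.3,0,0],[0,0,0]],[[-0.3,0,0],[0,0,0]],[[-0.3,0,0],[0,0,0]]]}}

```text
time_s: 3.6
ee_pos: [623.6, -134.6, 53.5]
orientation: [0.721, 0.693, 0.001, 0.001]
force: [4.2, 2.6, 1.2]
grip_width: 0.274
finger_force: 39.6
```

Call:
{"method": "apply_moves", "body": {"motion": [[[-0.3,0,0],[0,0,0]],[[-0.25,0,0],[0,0,0]],[[-0.1,0,0],[0,0,0]],[[-0.05,0,0],[0,0,0]],[[0,0,0],[0,0,0]]]}}

```text
time_s: 4.1
ee_pos: [622.0, -204.6, 53.5]
orientation: [0.721, 0.693, 0.002, 0.002]
force: [6.5, -0.5, 0.8]
grip_width: 0.276
finger_force: 40.5
```

Call:
{"method": "apply_moves", "body": {"motion": [[[-0.03,0.02,0],[0,0,0]],[[-0.03,0,0],[0,0,0]],[[0,0,0],[0,0,0]]]}}

```text
time_s: 4.4
ee_pos: [622.0, -204.6, 53.4]
orientation: [0.72, 0.694, 0.002, -0.003]
force: [-2.7, 14.2, 9.8]
grip_width: 0.273
finger_force: 40.0
```

Call:
{"method": "apply_moves", "body": {"motion": [[[0.03,0,0],[0,0,0]],[[0,0,0],[0,0,0]],[[0,0,0],[0,0,0]],[[0,0,0],[0,0,0]],[[0,0,-0.2],[0,0,0]]], "claw": 85}}

```text
time_s: 4.9
ee_pos: [619.5, -207.5, 69.9]
orientation: [0.722, 0.692, -0.001, -0.002]
force: [-0.5, -0.2, 0.9]
grip_width: 0.997
finger_force: 0.0
```

Call:
{"method": "apply_moves", "body": {"motion": [[[0,0,-0.48],[0,0,0]],[[0,0,-0.48],[0,0,0]],[[0.2,0,-0.45],[0,0,0]],[[0.48,0,-0.1],[0,0,0]],[[0.3,0,0],[0,0,0]]]}}

```text
time_s: 5.4
ee_pos: [626.9, -107.5, 226.4]
orientation: [0.721, 0.692, 0.002, 0.002]
force: [0.4, 0.8, -0.3]
grip_width: 0.997
finger_force: 0.0
```

```bash
python3 - <<'E'
from h import *
p,phi,M,s=now();print(p,phi,s['qpos'])
snap("w1")
t=manip.read_camera("top");cv2.imwrite("pics/t1_raw.png",t)
E
```

```text
[ 626.93291265 -107.50616909  226.37001251] -2.3549219425163024 [ 0.00681423  0.52812991  0.21033379  1.48569969 -0.11829737  1.13472723
  0.19765927]
```

View pics/w1.png

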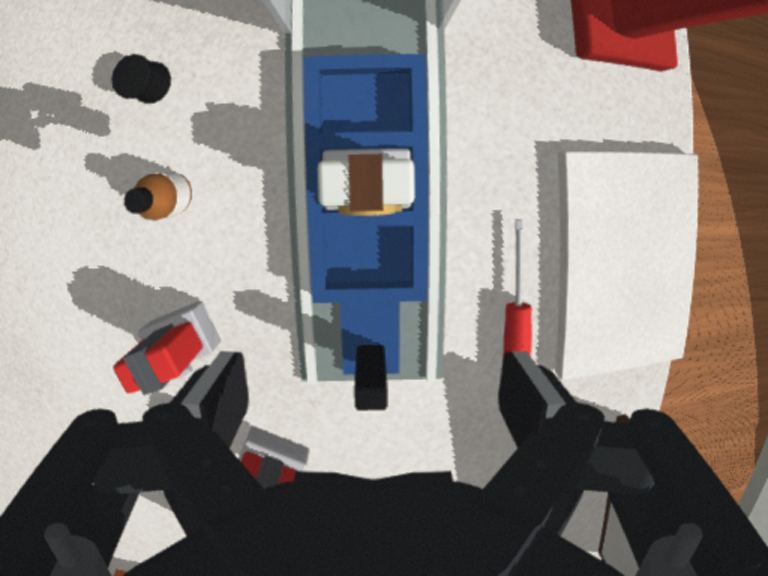

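One white tested watch, in the middle bay: top at (366,180), dial toward −y. The left bay is empty at (366,100), and so is the right bay at (370,255). The pull is at (371,375).

```bash
python3 - <<'E'
from h import *
p,im=load("w1");c=lambda a,b:((a+.5)/1.5-.5,(b+.5)/1.5-.5)
def L(n,z,*q):print(n,z,[np.round(ww(c(*k),z,p),1).tolist() for k in q])
for z in(26,30,34):L("carr outer tl,tr,br,bl",z,(303,56),(427,55),(428,301),(312,302))
for z in (30,):
  L("bay2",z,(320,70),(412,69),(412,130),(321,133)); L("bay0",z,(326,227),(414,225),(414,288),(327,290))
for z in (94,98,102):L("cushion",z,(320,151),(412,150),(415,204),(319,206))
for z in (80,):L("handle",z,(355,409),(387,408))
L("rails",8,(290,60),(440,60),(306,378),(440,378))
E
```

```text
carr outer tl,tr,br,bl 26 [[581.1, 48.6], [675.7, 45.1], [671.3, -150.4], [577.1, -147.3]]
carr outer tl,tr,br,bl 30 [[581.7, 47.5], [675.2, 44.1], [670.8, -149.1], [577.7, -146.1]]
carr outer tl,tr,br,bl 34 [[582.3, 46.5], [674.6, 43.1], [670.3, -147.8], [578.3, -144.8]]
bay2 30 [[594.2, 35.2], [663.3, 32.9], [661.3, -14.7], [593.0, -14.0]]
bay0 30 [[593.0, -86.2], [660.6, -87.5], [659.6, -137.8], [590.6, -136.6]]
cushion 94 [[598.8, -29.9], [654.9, -31.8], [655.7, -65.3], [596.3, -64.0]]
cushion 98 [[599.2, -30.1], [654.5, -31.9], [655.3, -64.9], [596.8, -63.6]]
cushion 102 [[599.7, -30.2], [654.1, -32.0], [654.9, -64.5], [597.3, -63.3]]
handle 80 [[610.1, -216.1], [634.2, -216.2]]
rails 8 [[567.9, 50.8], [688.5, 45.3], [562.4, -225.6], [684.8, -230.9]]
```

```bash
python3 - <<'E'
from h import *
plan((627,-51.3,130,-1.4),(627,-51.3,62,-1.4))
E
```

```text
at [ 626.4 -103.4  223.9] -1.97 tilt [ 0.001  0.004 -1.   ] t 5.5 q [ 0.    0.53  0.21  1.49 -0.12  1.13  0.2 ]
[[[0.23,-0.01,0.42],[0,0,np.float64(-0.0007)]],[[0.23,0.0,0.42],[0,0,np.float64(-0.0007)]],[[0.061,0.0,0.099],[0,0,np.float64(-0.0002)]],[[0.0,0.0,0.48],[0,0,np.float64(0.0)]],[[0.0,0.0,0.2],[0,0,np.float64(0.0)]]]
```

Call:
{"method": "apply_moves", "body": {"motion": [[[0.23,0,0.42],[0,0,-0.0007]],[[0.23,0,0.42],[0,0,-0.0007]],[[0.06,0.005,0.1],[0,0,0]],[[0,0,0.45],[0,0,0]],[[0,0,0.22],[0,0,0]]]}}

```text
time_s: 6.0
ee_pos: [627.3, -59.0, 60.5]
orientation: [0.719, 0.695, -0.001, -0.0]
force: [-0.3, -0.6, -0.9]
grip_width: 0.999
finger_force: 0.0
```

Call:
{"method": "apply_moves", "body": {"motion": [[[0,0,0],[0,0,0]],[[0,0,0],[0,0,0]],[[0,0,0],[0,0,0]],[[0,0,0],[0,0,0]],[[0,0,0],[0,0,0]]], "claw": 45, "newtons": 40}}

```text
time_s: 6.5
ee_pos: [628.2, -58.4, 63.6]
orientation: [0.719, 0.695, 0.0, 0.001]
force: [-2.6, -2.5, 2.3]
grip_width: 0.679
finger_force: 44.5
```

Call:
{"method": "apply_moves", "body": {"motion": [[[0,0,-0.1],[0,0,0]],[[0,0,-0.2],[0,0,0]],[[0,0,-0.4],[0,0,0]],[[0,0,-0.48],[0,0,0]],[[0,0,-0.4],[0,0,0]]]}}

```text
time_s: 7.0
ee_pos: [628.5, -57.4, 223.7]
orientation: [0.718, 0.696, 0.001, 0.001]
force: [1.0, -0.5, -4.4]
grip_width: 0.676
finger_force: 44.6
```

Call:
{"method": "apply_moves", "body": {"motion": [[[0,0,0],[0,0,0]],[[0,0,0],[0,0,0]],[[0,0,0],[0,0,0]]]}}

```text
time_s: 7.3
ee_pos: [627.2, -57.2, 219.2]
orientation: [0.718, 0.696, -0.001, -0.001]
force: [-1.0, 0.4, -3.5]
grip_width: 0.676
finger_force: 44.7
```

```bash
python3 - <<'E'
from h import *
p,phi,M,s=now();print(p,phi,s['grip_width'],s['finger_force'],s['force'])
snap("w2")
E
```

```text
[627.15219293 -57.18700943 219.17387651] -1.847261729893279 0.6761735655447082 44.70743179321289 [-1.04825752  0.3817265  -3.53007067]
```

View pics/w2.png

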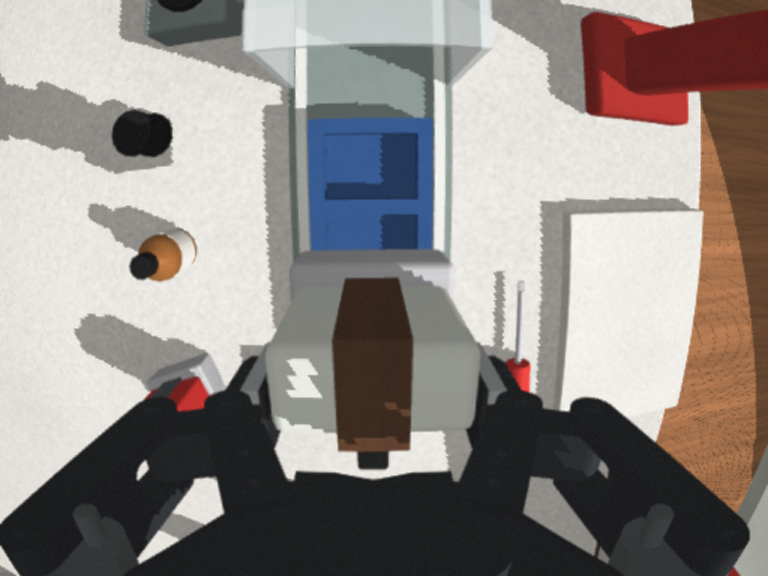

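```bash
python3 - <<'E'
from h import *
p,im=load("w2");c=lambda a,b:((a+.5)/1.5-.5,(b+.5)/1.5-.5)
def L(n,z,*q):print(n,z,[np.round(ww(c(*k),z,p),1).tolist() for k in q])
for z in(248,253.6,258):L("cushtop",z,(268,345),(476,345),(270,425),(478,428))
for z in(190,195): L("foot top back",z,(292,262),(452,262))
for z in(160,165): L("foot bot back",z,(294,252),(450,252))
for z in(28,30,32):
  L("bay2",z,(325,134),(418,133),(418,198),(325,200)); L("outer",z,(308,119),(433,119))
  L("bay1up",z,(324,214),(418,214))
# button and console, mouth
L("mouth",133,(246,50),(490,48))
E
```

```text
cushtop 248 [[598.6, -37.6], [657.4, -39.4], [595.7, -64.7], [659.8, -67.8]]
cushtop 253.6 [[600.1, -35.2], [656.0, -36.9], [597.4, -61.0], [658.4, -63.9]]
cushtop 258 [[601.4, -33.3], [655.0, -35.0], [598.7, -58.1], [657.2, -60.9]]
foot top back 190 [[596.1, -26.5], [660.0, -28.5]]
foot top back 195 [[597.1, -25.5], [659.1, -27.4]]
foot bot back 160 [[591.5, -28.3], [664.2, -30.6]]
foot bot back 165 [[592.5, -27.4], [663.3, -29.6]]
bay2 28 [[594.5, 34.6], [663.2, 33.1], [662.1, -15.7], [592.4, -15.0]]
outer 28 [[582.2, 46.8], [674.7, 43.7]]
bay1up 28 [[591.1, -25.6], [661.9, -27.9]]
bay2 30 [[594.7, 34.5], [663.0, 33.0], [661.9, -15.6], [592.6, -14.9]]
outer 30 [[582.5, 46.6], [674.4, 43.5]]
bay1up 30 [[591.4, -25.4], [661.7, -27.6]]
bay2 32 [[594.9, 34.3], [662.8, 32.9], [661.7, -15.4], [592.9, -14.7]]
outer 32 [[582.8, 46.4], [674.1, 43.3]]
bay1up 32 [[591.6, -25.2], [661.5, -27.4]]
mouth 133 [[565.4, 76.0], [692.1, 72.5]]
```

The tested watch is in hand. Its foot's back-top edge is at row 262 and its cushion top spans rows 345–428, so it sits +7 mm along tool x. Next, travel to view the wooden stand.

```bash
python3 - <<'E'
from h import *
plan((495,-30,250,-1.0),(492,245,250,-1.0),step=45)
E
```

```text
at [627.  -57.3 218.7] -1.85 tilt [-0.003  0.    -1.   ] t 7.3 q [-0.07  0.53  0.21  1.51 -0.12  1.12  0.13]
[[[0.07,-0.43,-0.1],[0,0,np.float64(-0.0008)]],[[0.08,-0.43,-0.1],[0,0,np.float64(-0.0008)]],[[0.08,-0.43,-0.1],[0,0,np.float64(-0.0007)]],[[0.007,-0.037,-0.013],[0,0,np.float64(-0.0001)]],[[0.45,-0.01,0.0],[0,0,np.float64(0.0)]]]
[[[0.45,-0.01,0.0],[0,0,np.float64(0.0)]],[[0.45,-0.01,0.0],[0,0,np.float64(0.0)]],[[0.45,-0.02,0.0],[0,0,np.float64(0.0)]],[[0.45,-0.01,0.0],[0,0,np.float64(0.0)]],[[0.45,-0.02,0.0],[0,0,np.float64(0.0)]]]
[[[0.049,0.003,0.0],[0,0,np.float64(0.0)]]]
```

Call:
{"method": "apply_moves", "body": {"motion": [[[0.05,-0.3,-0.1],[0,0,-0.0008]],[[0.08,-0.43,-0.1],[0,0,-0.0008]],[[0.08,-0.4,-0.1],[0,0,-0.0008]],[[0.05,-0.2,0],[0,0,0]],[[0.25,0,0],[0,0,0]]]}}

```text
time_s: 7.85
ee_pos: [492.5, -6.0, 249.8]
orientation: [0.715, 0.699, -0.002, -0.001]
force: [1.7, -0.6, -3.8]
grip_width: 0.674
finger_force: 45.8
```

Call:
{"method": "apply_moves", "body": {"motion": [[[0.4,-0.01,0],[0,0,0]],[[0.45,-0.02,0],[0,0,0]],[[0.45,-0.02,0],[0,0,0]],[[0.45,-0.01,0],[0,0,0]],[[0.4,-0.02,0],[0,0,0]]]}}

```text
time_s: 8.35
ee_pos: [490.9, 214.1, 248.9]
orientation: [0.713, 0.701, -0.001, -0.001]
force: [0.4, -0.5, -3.7]
grip_width: 0.671
finger_force: 45.8
```

Call:
{"method": "apply_moves", "body": {"motion": [[[0.25,0,0],[0,0,0]],[[0.1,0,0],[0,0,0]],[[0,0,0],[0,0,0]],[[0,0,0],[0,0,0]],[[0,0,0],[0,0,0]]]}}

```text
time_s: 8.85
ee_pos: [492.8, 244.6, 250.1]
orientation: [0.714, 0.7, -0.001, 0.0]
force: [0.4, 0.5, -3.5]
grip_width: 0.672
finger_force: 45.8
```

```bash
python3 - <<'E'
from h import *
p,phi,M,s=now();print(p,phi,s['grip_width'],s['finger_force'],s['force'],s['qpos'])
snap("w3")
E
```

```text
[492.814582   244.56372303 250.09771791] -1.1682994561746782 0.6720056885055861 45.824915170669556 [ 0.36003156  0.45510716 -3.49628844] [-0.58878413  0.37352819  0.12043243  1.67178563 -0.04809374  1.10004849
 -0.47511172]
```

View pics/w3.png

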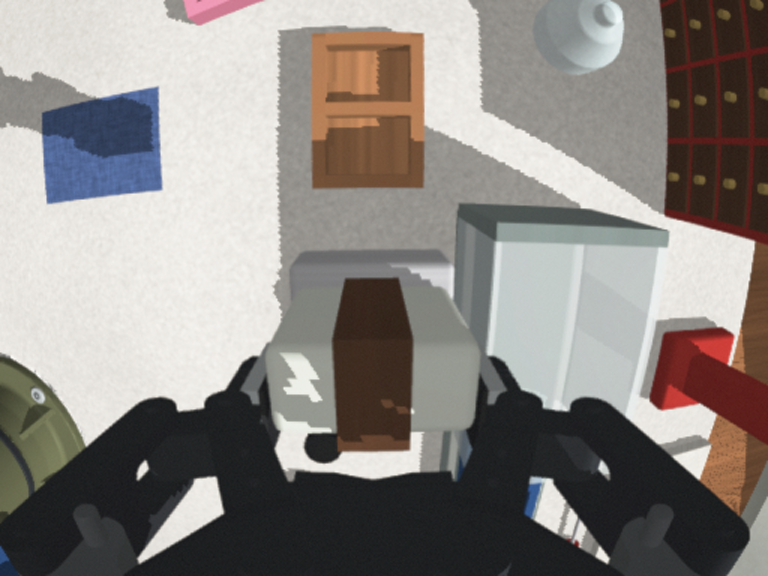

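The wooden stand is in view with outer corners (312,33), (422,33), (424,187) and (313,187). Both bays are empty.

```bash
python3 - <<'E'
from h import *
p,im=load("w3");c=lambda a,b:((a+.5)/1.5-.5,(b+.5)/1.5-.5)
def L(n,z,*q):
    a=np.array([ww(c(*k),z,p) for k in q]);print(n,z,np.round(a,1).tolist(),"mean",np.round(a.mean(0),1))
L("outer",28,(312,33),(422.5,33),(424,187.5),(313,187.5))
L("bay1",28,(326,46),(411,45),(411,101),(326,104))
L("bay0",28,(326,116),(411,116),(411,176),(326,177))
E
```

```text
outer 28 [[446.9, 424.5], [536.8, 422.2], [535.6, 292.2], [445.0, 294.2]] mean [491.1 358.3]
bay1 28 [[458.3, 412.2], [527.1, 411.4], [526.0, 363.6], [457.5, 362.6]] mean [492.2 387.4]
bay0 28 [[457.3, 352.6], [525.8, 351.1], [525.1, 301.7], [456.0, 302.4]] mean [491. 327.]
```

```bash
python3 - <<'E'
from h import *
plan((490.5,320.4,250,-1.1),(490.5,320.4,95,-1.1),step=45)
E
```

```text
at [492.8 244.8 250.3] -1.16 tilt [ 0.    -0.001 -1.   ] t 8.9 q [-0.59  0.37  0.12  1.67 -0.05  1.1  -0.48]
[[[0.45,-0.02,0.0],[0,0,np.float64(-0.0001)]],[[0.305,-0.019,0.003],[0,0,np.float64(-0.0001)]],[[0.0,0.0,0.45],[0,0,np.float64(0.0)]],[[0.0,0.0,0.45],[0,0,np.float64(0.0)]],[[0.0,0.0,0.45],[0,0,np.float64(0.0)]]]
[[[0.0,0.0,0.2],[0,0,np.float64(0.0)]]]
```

Call:
{"method": "apply_moves", "body": {"motion": [[[0.4,-0.02,0],[0,0,0]],[[0.36,-0.018,0],[0,0,0]],[[0,0,0.45],[0,0,0]],[[0,0,0.45],[0,0,0]],[[0,0,0.45],[0,0,0]]]}}

```text
time_s: 9.4
ee_pos: [490.6, 322.0, 114.4]
orientation: [0.714, 0.7, 0.001, 0.0]
force: [0.6, 1.6, -4.4]
grip_width: 0.674
finger_force: 45.6
```

Call:
{"method": "apply_moves", "body": {"motion": [[[0,0,0.2],[0,0,0]],[[0,0,0],[0,0,0]],[[0,0,0],[0,0,0]],[[0,0,0],[0,0,0]],[[0,0,0],[0,0,0]]]}}

```text
time_s: 9.9
ee_pos: [491.1, 323.2, 97.2]
orientation: [0.713, 0.701, 0.002, 0.0]
force: [1.0, -0.3, -4.1]
grip_width: 0.675
finger_force: 45.4
```

```bash
python3 - <<'E'
from h import *
plan((490.5,320.4,85,-1.1),step=45)
E
```

```text
at [491.1 323.2  97.2] -1.03 tilt [ 0.003  0.002 -1.   ] t 9.9 q [-0.68  0.58  0.08  1.78 -0.07  0.78 -0.58]
[[[-0.028,-0.006,0.122],[0,0,np.float64(0.0002)]]]
```

Call:
{"method": "apply_moves", "body": {"motion": [[[-0.028,-0.006,0.08],[0,0,0]],[[0,0,0.05],[0,0,0]],[[0,0,0.05],[0,0,0]],[[0,0,0],[0,0,0]],[[0,0,0],[0,0,0]]]}}

```text
time_s: 10.4
ee_pos: [489.3, 320.1, 77.0]
orientation: [0.713, 0.701, -0.0, -0.0]
force: [1.1, 0.0, -3.0]
grip_width: 0.672
finger_force: 45.5
```

Call:
{"method": "apply_moves", "body": {"motion": [[[0,0,0.04],[0,0,0]],[[0,0,0.03],[0,0,0]],[[0,0,0],[0,0,0]]]}}

```text
time_s: 10.7
ee_pos: [489.1, 319.9, 69.8]
orientation: [0.713, 0.701, -0.0, -0.0]
force: [-0.1, 0.0, -3.4]
grip_width: 0.672
finger_force: 45.5
```

Call:
{"method": "apply_moves", "body": {"motion": [[[0,0,0.03],[0,0,0]],[[0,0,0.02],[0,0,0]],[[0,0,0],[0,0,0]]]}}

```text
time_s: 11.0
ee_pos: [489.2, 320.0, 64.9]
orientation: [0.713, 0.701, -0.0, -0.0]
force: [0.7, -0.0, -4.3]
grip_width: 0.668
finger_force: 45.5
```

Call:
{"method": "apply_moves", "body": {"motion": [[[0,0,0.02],[0,0,0]],[[0,0,0.02],[0,0,0]],[[0,0,0],[0,0,0]]]}}

```text
time_s: 11.3
ee_pos: [489.2, 319.9, 61.0]
orientation: [0.713, 0.701, -0.0, -0.0]
force: [-0.3, 0.1, -3.5]
grip_width: 0.669
finger_force: 45.5
```

Call:
{"method": "apply_moves", "body": {"motion": [[[0,0,0.02],[0,0,0]],[[0,0,0.01],[0,0,0]],[[0,0,0],[0,0,0]]]}}

```text
time_s: 11.6
ee_pos: [489.3, 320.0, 58.1]
orientation: [0.713, 0.701, -0.0, -0.0]
force: [0.4, -0.5, -3.2]
grip_width: 0.671
finger_force: 45.5
```

Call:
{"method": "apply_moves", "body": {"motion": [[[0,0,0.01],[0,0,0]],[[0,0,0.01],[0,0,0]],[[0,0,0],[0,0,0]]]}}

```text
time_s: 11.9
ee_pos: [489.5, 320.1, 56.6]
orientation: [0.713, 0.701, 0.0, 0.0]
force: [-0.9, 0.8, -1.0]
grip_width: 0.675
finger_force: 45.9
```

Call:
{"method": "apply_moves", "body": {"motion": [[[0,0,0],[0,0,0]],[[0,0,0],[0,0,0]],[[0,0,0],[0,0,0]],[[0,0,-0.1],[0,0,0]],[[0,0,-0.4],[0,0,0]]], "claw": 85}}

```text
time_s: 12.4
ee_pos: [487.3, 318.8, 104.0]
orientation: [0.713, 0.701, -0.004, -0.001]
force: [0.6, 0.6, 0.9]
grip_width: 0.994
finger_force: 0.0
```

Call:
{"method": "apply_moves", "body": {"motion": [[[0,0,-0.48],[0,0,0]],[[0,0,-0.48],[0,0,0]],[[-0.1,0,-0.45],[0,0,0]],[[-0.4,0,-0.25],[0,0,0]],[[-0.45,0,-0.2],[0,0,0]]]}}

```text
time_s: 12.9
ee_pos: [487.8, 225.5, 295.2]
orientation: [0.712, 0.702, 0.002, 0.0]
force: [1.0, -0.5, -0.2]
grip_width: 0.995
finger_force: 0.0
```

Call:
{"method": "apply_moves", "body": {"motion": [[[-0.48,0,0],[0,0,0]],[[-0.48,0,0],[0,0,0]],[[-0.48,0,0],[0,0,0]],[[-0.48,0,0],[0,0,0]],[[-0.48,0,0],[0,0,0]]]}}

```text
time_s: 13.4
ee_pos: [483.0, -16.8, 293.3]
orientation: [0.713, 0.701, 0.001, 0.0]
force: [0.6, -0.7, 0.3]
grip_width: 0.993
finger_force: 0.0
```

Call:
{"method": "apply_moves", "body": {"motion": [[[-0.48,0,0],[0,0,0]],[[-0.48,0,0],[0,0,0]],[[-0.48,0,0],[0,0,0]],[[-0.48,0,0],[0,0,0]],[[-0.48,0,0],[0,0,0]]]}}

```text
time_s: 13.9
ee_pos: [478.8, -256.7, 293.3]
orientation: [0.713, 0.701, 0.0, 0.001]
force: [1.5, 1.1, 0.7]
grip_width: 0.996
finger_force: 0.0
```

Call:
{"method": "apply_moves", "body": {"motion": [[[-0.48,0,0],[0,0,0]],[[-0.2,0,0],[0,0,0]],[[0,0,0],[0,0,0]],[[0,0,0],[0,0,0]],[[0,0,0],[0,0,0]]]}}

```text
time_s: 14.4
ee_pos: [478.5, -321.2, 292.6]
orientation: [0.713, 0.702, 0.001, -0.0]
force: [0.3, -0.2, -0.2]
grip_width: 0.994
finger_force: 0.0
```

```bash
python3 - <<'E'
from h import *
p,phi,M,s=now();print(p,phi,s['qpos'])
snap("w4")
E
```

```text
[ 478.51340597 -321.21123269  292.60136871] -0.8923254858570003 [ 0.32155497  0.40093578  0.34909727  1.53306069 -0.14308789  1.23287662
  0.67710766]
```

View pics/w4.png

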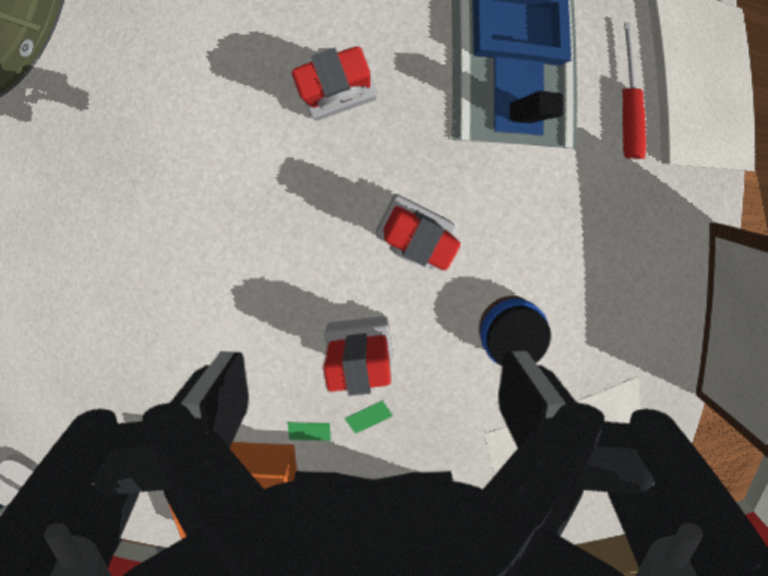

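Three red watches: A at (332,78), B at (421,237) and C at (357,360). I'll fit the cushion box silhouette to each one's red mask.

```bash
cat >> h.py <<'E'
from scipy.optimize import minimize
def watches(name,S=4):
    p,im=load(name);b,g,r=[im[...,i].astype(int) for i in range(3)]
    m=((r>90)&(g<.45*r)&(b<.45*r)).astype(np.uint8)
    m2=cv2.morphologyEx(m,cv2.MORPH_CLOSE,np.ones((15,15)));m2[320:]=0
    n,lab,st,_=cv2.connectedComponentsWithStats(m2);out=[]
    for i in range(1,n):
        if st[i,4]<250 or st[i,4]>9000:continue
        mm=((lab==i)&(m>0)).astype(np.uint8);big=cv2.resize(mm,None,fx=S,fy=S,interpolation=cv2.INTER_NEAREST)
        h=cv2.convexHull(cv2.findNonZero(big));T=cv2.fillConvexPoly(np.zeros_like(big),h,1)
        c0=ww((st[i,0]+st[i,2]/2,st[i,1]+st[i,3]/2),65,p)
        def cost(v):
            c,s=np.cos(v[2]),np.sin(v[2]);P=[]
            for z in(30,90):
                for a in(-29,29):
                    for bb in(-14,14):P.append(wp([v[0]+c*a-s*bb,v[1]+s*a+c*bb,z],p))
            P=(np.array(P)+.5)*S-.5
            H=cv2.convexHull(np.round(P).astype(np.int32));R=cv2.fillConvexPoly(np.zeros_like(big),H,1)
            return 1-(R&T).sum()/max((R|T).sum(),1)
        best=None
        for y0 in np.radians([-60,-35,-10,15,40,65]):
            o=minimize(cost,[*c0,y0],method="Nelder-Mead",options=dict(initial_simplex=[[*c0,y0],[c0[0]+12,c0[1],y0],[c0[0],c0[1]+12,y0],[*c0,y0+.3]],xatol=.05,fatol=1e-4))
            if best is None or o.fun<best.fun:best=o
        print(name,np.round(best.x[:2],1),"yaw",round(np.degrees(best.x[2]),1),"iou",round(1-best.fun,3),"pix",st[i,:2]+st[i,2:4]//2)
        out.append(best.x)
    return out
E
python3 -c "
from h import *
watches('w4')"
```

```text
w4 [ 466.1 -184.5] yaw 92.1 iou 0.32 pix [236  45]
w4 [ 435.9 -194.5] yaw 130.9 iou 0.325 pix [205  56]
w4 [ 714.2 -206.3] yaw -65.6 iou 0.382 pix [423  82]
w4 [ 518.3 -314.9] yaw -29.5 iou 0.909 pix [281 159]
w4 [ 480.7 -444.3] yaw -86.7 iou 0.41 pix [252 241]
w4 [ 440.2 -449.2] yaw 77.3 iou 0.371 pix [223 243]
```

```bash
sed -i 's/np.ones((15,15))/np.ones((27,27))/' h.py; python3 -c "
from h import *
watches('w4')"
```

```text
w4 [ 447.8 -179.3] yaw 15.3 iou 0.903 pix [221  51]
w4 [ 714.2 -206.3] yaw -65.6 iou 0.382 pix [423  82]
w4 [ 518.3 -314.9] yaw -29.5 iou 0.909 pix [281 159]
w4 [ 463.5 -431.1] yaw 3.6 iou 0.885 pix [238 242]
```

```bash
python3 - <<'E'
from h import *
plan((518.3,-314.9,105,-29.5))
E
```

```text
at [ 478.6 -321.2  292.7] -0.87 tilt [ 0.001  0.001 -1.   ] t 14.4 q [ 0.32  0.4   0.35  1.53 -0.14  1.23  0.68]
[[[0.02,0.1,0.47],[0,0,np.float64(0.0199)]],[[0.03,0.1,0.47],[0,0,np.float64(0.0199)]],[[0.04,0.09,0.47],[0,0,np.float64(0.0199)]],[[0.049,0.084,0.467],[0,0,np.float64(0.0198)]]]
```

Call:
{"method": "apply_moves", "body": {"motion": [[[0.02,0.1,0.47],[0,0,0.02]],[[0.03,0.1,0.47],[0,0,0.02]],[[0.04,0.09,0.47],[0,0,0.02]],[[0.05,0.08,0.46],[0,0,0.0195]],[[0,0,0],[0,0,0]]]}}

```text
time_s: 14.95
ee_pos: [516.3, -311.5, 99.5]
orientation: [0.864, 0.504, -0.002, -0.005]
force: [0.8, 1.3, 0.9]
grip_width: 0.996
finger_force: 0.0
```

Call:
{"method": "apply_moves", "body": {"motion": [[[0,0,0],[0,0,0]],[[0,0,0],[0,0,0]],[[0,0,0],[0,0,0]]]}}

```text
time_s: 15.25
ee_pos: [518.3, -317.6, 108.4]
orientation: [0.864, 0.503, 0.001, 0.002]
force: [-0.3, 0.2, -0.5]
grip_width: 0.995
finger_force: 0.0
```

```bash
python3 - <<'E'
from h import *
plan((518.3,-314.9,51,-29.5),step=60)
snap("w5");watches("w5")
E
```

```text
at [ 518.3 -317.6  108.4] -29.56 tilt [ 0.004 -0.002 -1.   ] t 15.2 q [ 0.26  0.63  0.41  1.72 -0.32  0.86  0.29]
[[[0.024,-0.013,0.574],[0,0,np.float64(-0.0002)]]]
w5 [ 447.  -178.3] yaw 11.1 iou 0.882 pix [67 95]
w5 [ 532.7 -339.2] yaw 70.3 iou 0.379 pix [277 210]
w5 [ 492.6 -318.9] yaw 55.1 iou 0.373 pix [214 212]
```

Call:
{"method": "apply_moves", "body": {"motion": [[[0.024,-0.013,0.3],[0,0,0]],[[0,0,0.27],[0,0,0]],[[0,0,0],[0,0,0]],[[0,0,0],[0,0,0]]]}}

```text
time_s: 15.7
ee_pos: [517.7, -314.3, 49.6]
orientation: [0.864, 0.503, 0.0, 0.0]
force: [-0.3, 0.5, 0.2]
grip_width: 0.992
finger_force: 0.0
```

Call:
{"method": "apply_moves", "body": {"motion": [[[0,0,0],[0,0,0]],[[0,0,0],[0,0,0]],[[0,0,0],[0,0,0]],[[0,0,0],[0,0,0]],[[0,0,0],[0,0,0]]], "claw": 45, "newtons": 40}}

```text
time_s: 16.2
ee_pos: [518.3, -314.5, 50.2]
orientation: [0.864, 0.503, 0.001, 0.001]
force: [-0.3, -0.5, 6.1]
grip_width: 0.681
finger_force: 40.9
```

Call:
{"method": "apply_moves", "body": {"motion": [[[0,0,-0.1],[0,0,0]],[[0,0,-0.3],[0,0,0]],[[0,0,-0.45],[0,0,0]],[[0,0,-0.45],[0,0,0]],[[0,0,-0.4],[0,0,0]]]}}

```text
time_s: 16.7
ee_pos: [517.1, -313.8, 221.3]
orientation: [0.864, 0.503, 0.0, 0.0]
force: [-0.4, -0.6, -2.8]
grip_width: 0.681
finger_force: 43.8
```

Call:
{"method": "apply_moves", "body": {"motion": [[[0,0,0],[0,0,0]],[[0,0,0],[0,0,0]]]}}

```text
time_s: 16.9
ee_pos: [517.5, -313.7, 219.5]
orientation: [0.864, 0.503, 0.001, 0.001]
force: [0.5, 0.4, -4.0]
grip_width: 0.678
finger_force: 43.9
```

```bash
python3 - <<'E'
from h import *
plan((625,-180,221,-29.5),(626,-130,221,-1.5),step=45)
snap("w6")
E
```

```text
at [ 517.5 -313.7  219.5] -29.62 tilt [ 0.002 -0.001 -1.   ] t 16.9 q [ 0.22  0.52  0.47  1.58 -0.25  1.1   0.23]
[[[0.44,0.07,0.0],[0,0,np.float64(-0.0001)]],[[0.44,0.07,-0.01],[0,0,np.float64(-0.0001)]],[[0.44,0.07,0.0],[0,0,np.float64(-0.0001)]],[[0.373,0.065,-0.005],[0,0,np.float64(-0.0)]],[[0.13,-0.07,0.0],[0,0,np.float64(-0.0233)]]]
[[[0.14,-0.05,0.0],[0,0,np.float64(-0.0233)]],[[0.15,-0.03,0.0],[0,0,np.float64(-0.0233)]],[[0.051,-0.005,0.0],[0,0,np.float64(-0.0079)]]]
```

```bash
cat >> h.py <<'E'
def inhand(name,under):
    """offset of held red cushion along tool x from TCP; under = TCP z minus underside z"""
    p,im=load(name);pos,phi,M,s=now();zt=pos[2]-under
    b,g,r=[im[...,i].astype(int) for i in range(3)]
    m=(r>60)&(g<.5*r)&(b<.5*r)
    for u in(198,206,290,298):
        v=np.nonzero(m[140:310,u])[0]+140
        f=ww((u,v.max()+.5),zt+90,p)
        bk=ww((u,v.min()-.5),zt+30,p)
        print(u,v.min(),v.max(),"front",np.round((M.T[:2,:2]@(f-pos[:2])),1),"back",np.round((M.T[:2,:2]@(bk-pos[:2])),1))
E
python3 - <<'E'
from h import *
inhand("w6",50.2)
p,im=load("w6");cv2.imwrite("pics/w6c.png",cv2.resize(im[130:320,150:350],(800,760))[:600])
E
```

```text
198 214 305 front [-13.8 -21.2] back [  7.5 -28.9]
206 210 305 front [-13.6 -17.6] back [ 10.1 -24. ]
290 207 303 front [-12.5  19.1] back [12.  25.5]
298 212 302 front [-12.1  22.6] back [ 8.8 30.5]
```

View pics/w6c.png

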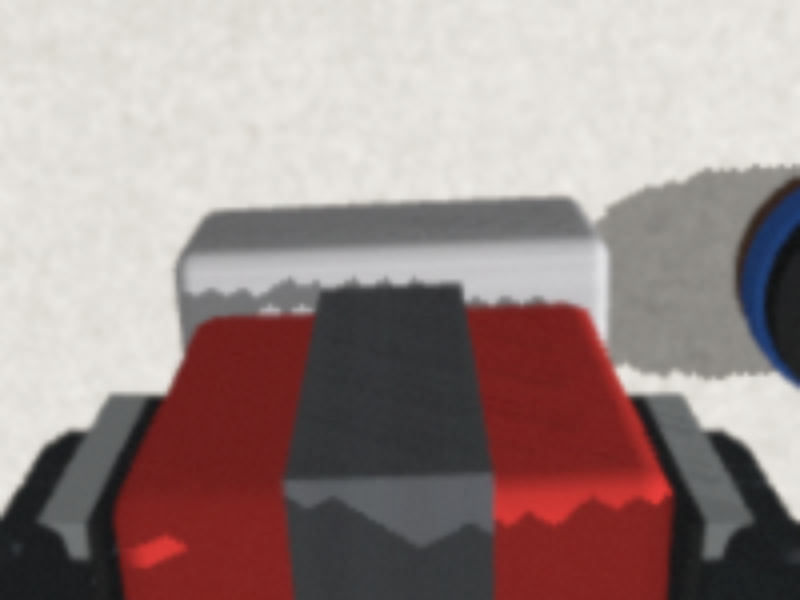

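```bash
cat >> h.py <<'E'
def foot(name,pos,phi,*uv,under=50.4):
    """foot top back edge pixels (native) -> tool-frame"""
    p,im=load(name);f=np.radians(phi);A=np.array([[-np.sin(f),np.cos(f)],[np.cos(f),np.sin(f)]])
    a=np.array([A@(ww(q,pos[2]-under+30,p)-np.array(pos[:2])) for q in uv])
    print(name,np.round(a,1).tolist(),"center x",round(a[:,0].mean()-22,1),"yaw",round(np.degrees(np.arctan2(a[1,0]-a[0,0],a[1,1]-a[0,1])),1))
E
python3 - <<'E'
from h import *
c=lambda a,b:((a+.5)/1.5-.5,(b+.5)/1.5-.5)
foot("w2",(627.2,-57.2,219.2),-1.85,c(292,262),c(452,262))
d=lambda a,b:(150+a/4-.4,130+b/4-.4)
foot("w6",(517.5,-313.7,219.5),-29.6,d(185,255),d(602,238))
E
```

```text
w2 [[31.6, -30.4], [31.7, 30.2]] center x 9.6 yaw 0.1
w6 [[20.7, -30.0], [23.2, 30.1]] center x -0.1 yaw 2.4
```

```bash
python3 - <<'E'
from h import *
plan((625.7,-170,221,-15),(625.7,-110,221,-3.8),(625.7,-110,100,-3.8),step=45)
E
```

```text
at [ 517.  -313.1  218. ] -29.62 tilt [-0.001  0.001 -1.   ] t 16.9 q [ 0.22  0.52  0.47  1.58 -0.25  1.1   0.23]
[[[0.45,0.06,-0.01],[0,0,np.float64(-0.0102)]],[[0.44,0.09,-0.01],[0,0,np.float64(-0.0102)]],[[0.44,0.11,0.0],[0,0,np.float64(-0.0102)]],[[0.416,0.145,-0.01],[0,0,np.float64(-0.01)]],[[0.43,-0.12,0.0],[0,0,np.float64(-0.0233)]]]
[[[0.153,-0.013,0.0],[0,0,np.float64(-0.0078)]],[[0.0,0.0,0.45],[0,0,np.float64(-0.0)]],[[0.0,0.0,0.45],[0,0,np.float64(-0.0)]],[[0.0,0.0,0.31],[0,0,np.float64(-0.0)]]]
```

Call:
{"method": "apply_moves", "body": {"motion": [[[0.4,0.06,-0.01],[0,0,-0.01]],[[0.45,0.09,-0.01],[0,0,-0.01]],[[0.45,0.11,0],[0,0,-0.01]],[[0.45,0.145,-0.01],[0,0,-0.01]],[[0.4,-0.12,0],[0,0,-0.0233]]]}}

```text
time_s: 17.45
ee_pos: [627.0, -125.5, 218.3]
orientation: [0.746, 0.666, -0.001, -0.001]
force: [-0.3, 0.3, -3.3]
grip_width: 0.682
finger_force: 44.2
```

Call:
{"method": "apply_moves", "body": {"motion": [[[0.18,-0.013,0],[0,0,-0.0083]],[[0,0,0.4],[0,0,0]],[[0,0,0.45],[0,0,0]],[[0,0,0.3],[0,0,0]],[[0,0,0],[0,0,0]]]}}

```text
time_s: 17.95
ee_pos: [621.3, -109.6, 100.4]
orientation: [0.731, 0.683, -0.004, -0.005]
force: [-1.7, 0.6, -3.0]
grip_width: 0.678
finger_force: 44.2
```

Call:
{"method": "apply_moves", "body": {"motion": [[[0,0,0],[0,0,0]],[[0,0,0],[0,0,0]],[[0,0,0],[0,0,0]]]}}

```text
time_s: 18.25
ee_pos: [626.8, -110.9, 108.2]
orientation: [0.731, 0.683, 0.001, 0.001]
force: [0.4, -0.7, -2.9]
grip_width: 0.68
finger_force: 44.3
```

```bash
python3 - <<'E'
from h import *
plan((625.7,-110,94,-3.8))
E
```

```text
at [ 626.8 -110.9  108.2] -3.87 tilt [ 0.003 -0.001 -1.   ] t 18.2 q [-0.04  0.65  0.3   1.63 -0.23  0.89  0.28]
[[[0.008,-0.011,0.142],[0,0,np.float64(-0.0002)]]]
```

Call:
{"method": "apply_moves", "body": {"motion": [[[0.008,-0.011,0.08],[0,0,0]],[[0,0,0.08],[0,0,0]],[[0,0,0],[0,0,0]],[[0,0,0],[0,0,0]],[[0,0,0],[0,0,0]]]}}

```text
time_s: 18.75
ee_pos: [624.8, -109.6, 90.4]
orientation: [0.73, 0.683, 0.0, 0.0]
force: [-0.2, 0.5, -3.4]
grip_width: 0.676
finger_force: 44.3
```

```bash
python3 - <<'E'
from h import *
plan((625.7,-110,85,-3.8))
p,im=snap("w7");cv2.imwrite("pics/w7c.png",cv2.resize(im[100:250,150:350],(800,600),interpolation=cv2.INTER_CUBIC))
E
```

```text
at [ 624.8 -109.6   90.4] -3.85 tilt [ 0. -0. -1.] t 18.8 q [-0.04  0.67  0.29  1.65 -0.24  0.85  0.28]
[[[-0.004,0.009,0.054],[0,0,np.float64(-0.0001)]]]
```

View pics/w7c.png

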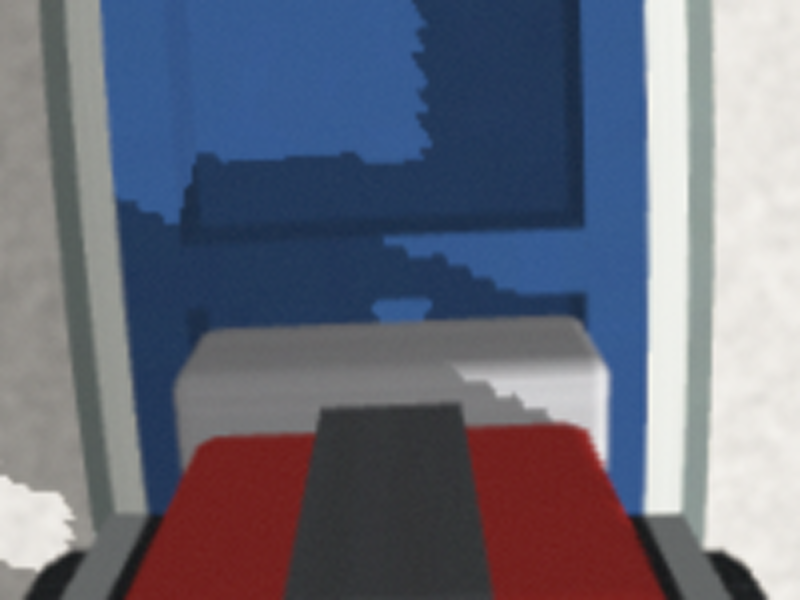

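```bash
cat >> h.py <<'E'
def gap(name,foot_px,bay_px,zf,zr=35,o=(150,100)):
    p,im=load(name);d=lambda q:(o[0]+q[0]/4-.4,o[1]+q[1]/4-.4)
    for n,P,z in(("foot",foot_px,zf),("bay",bay_px,zr)):
        a=np.array([ww(d(q),z,p) for q in P]);print(n,np.round(a,1).tolist(),"mean",np.round(a.mean(0),1),"yaw",round(np.degrees(np.arctan2(*(a[1]-a[0])[::-1])),1))
E
python3 - <<'E'
from h import *
gap("w7",[(200,335),(583,319)],[(192,308),(587,293)],40)
gap("w7",[(180,378),(606,364)],[(182,242),(585,228)],70)
E
```

```text
foot [[593.4, -88.7], [658.1, -90.2]] mean [625.8 -89.4] yaw -1.3
bay [[591.6, -85.0], [659.7, -86.9]] mean [625.7 -86. ] yaw -1.6
foot [[595.5, -87.5], [656.9, -89.5]] mean [626.2 -88.5] yaw -1.8
bay [[591.1, -73.4], [659.7, -75.6]] mean [625.4 -74.5] yaw -1.8
```

Call:
{"method": "apply_moves", "body": {"motion": [[[0.003,0,0.06],[0,0,0]],[[0,0,0.06],[0,0,0]],[[0,0,0.06],[0,0,0]],[[0,0,0],[0,0,0]],[[0,0,0],[0,0,0]]]}}

```text
time_s: 19.3
ee_pos: [624.5, -109.2, 72.0]
orientation: [0.73, 0.683, -0.0, -0.0]
force: [0.5, -0.1, -2.7]
grip_width: 0.681
finger_force: 44.4
```

Call:
{"method": "apply_moves", "body": {"motion": [[[0,0,0.04],[0,0,0]],[[0,0,0.03],[0,0,0]],[[0,0,0],[0,0,0]],[[0,0,0],[0,0,0]]]}}

```text
time_s: 19.7
ee_pos: [624.6, -109.2, 65.2]
orientation: [0.73, 0.683, -0.0, -0.0]
force: [-0.5, -0.1, -2.3]
grip_width: 0.682
finger_force: 44.4
```

Call:
{"method": "apply_moves", "body": {"motion": [[[0,0,0.01],[0,0,0]],[[0,0,0.01],[0,0,0]],[[0,0,0],[0,0,0]]]}}

```text
time_s: 20.0
ee_pos: [624.7, -109.2, 63.3]
orientation: [0.73, 0.683, 0.0, 0.0]
force: [-0.2, -0.3, -2.9]
grip_width: 0.676
finger_force: 44.4
```

Call:
{"method": "apply_moves", "body": {"motion": [[[0,0,0.01],[0,0,0]],[[0,0,0.01],[0,0,0]],[[0,0,0],[0,0,0]]]}}

```text
time_s: 20.3
ee_pos: [624.8, -109.2, 63.1]
orientation: [0.73, 0.683, 0.0, 0.0]
force: [-2.9, 0.7, 11.4]
grip_width: 0.679
finger_force: 45.8
```

Call:
{"method": "apply_moves", "body": {"motion": [[[0,0,0.01],[0,0,0]],[[0,0,0],[0,0,0]]]}}

```text
time_s: 20.5
ee_pos: [624.8, -109.4, 63.1]
orientation: [0.73, 0.683, 0.001, 0.0]
force: [-6.4, 1.1, 18.7]
grip_width: 0.683
finger_force: 46.6
```

Call:
{"method": "apply_moves", "body": {"motion": [[[0,0,-0.02],[0,0,0]],[[0,0,0],[0,0,0]],[[0,0,0],[0,0,0]],[[0,0,-0.1],[0,0,0]],[[0,0,-0.4],[0,0,0]]], "claw": 85}}

```text
time_s: 21.0
ee_pos: [622.2, -108.4, 109.2]
orientation: [0.73, 0.683, -0.002, -0.003]
force: [0.8, 0.4, 0.0]
grip_width: 0.997
finger_force: 0.0
```

Call:
{"method": "apply_moves", "body": {"motion": [[[0,0,-0.48],[0,0,0]],[[0,0,-0.48],[0,0,0]],[[-0.35,-0.25,-0.25],[0,0,-0.01]],[[-0.38,-0.28,-0.1],[0,0,0]],[[-0.38,-0.28,-0.1],[0,0,0]]]}}

```text
time_s: 21.5
ee_pos: [540.3, -219.3, 255.1]
orientation: [0.708, 0.706, 0.0, 0.001]
force: [1.4, -1.6, -0.6]
grip_width: 0.996
finger_force: 0.0
```

Call:
{"method": "apply_moves", "body": {"motion": [[[-0.38,-0.28,-0.1],[0,0,0]],[[-0.38,-0.28,-0.1],[0,0,0]],[[-0.15,0,0],[0,0,0]],[[0,0,0],[0,0,0]],[[0,0,0],[0,0,0]]]}}

```text
time_s: 22.0
ee_pos: [485.3, -308.0, 273.1]
orientation: [0.708, 0.706, 0.0, -0.0]
force: [-0.0, 1.5, -0.7]
grip_width: 0.992
finger_force: 0.0
```

```bash
python3 - <<'E'
from h import *
p,phi,M,s=now();print(p,phi)
snap("w8");watches("w8")
E
```

```text
[ 485.30432485 -307.96300407  273.11076517] -0.22064254375925907
w8 [641.9 -94.9] yaw -2.7 iou 0.849 pix [369  12]
w8 [ 448.3 -179.5] yaw 16.6 iou 0.917 pix [215  58]
w8 [ 715.  -203.8] yaw -66.1 iou 0.335 pix [427  91]
w8 [ 457.8 -424.8] yaw 0.8 iou 0.894 pix [227 252]
```

```bash
python3 - <<'E'
from h import *
plan((448.2,-179.5,110,15.5),step=45)
E
```

```text
at [ 485.6 -307.2  272.9] -0.13 tilt [-0.     0.001 -1.   ] t 22.1 q [ 0.29  0.41  0.36  1.57 -0.16  1.19  0.68]
[[[0.27,-0.08,0.35],[0,0,np.float64(-0.0093)]],[[0.28,-0.06,0.35],[0,0,np.float64(-0.0093)]],[[0.28,-0.05,0.35],[0,0,np.float64(-0.0093)]],[[0.28,-0.03,0.35],[0,0,np.float64(-0.0093)]],[[0.196,-0.015,0.229],[0,0,np.float64(-0.0062)]]]
```

Call:
{"method": "apply_moves", "body": {"motion": [[[0.27,-0.08,0.35],[0,0,-0.0093]],[[0.28,-0.06,0.35],[0,0,-0.0093]],[[0.28,-0.05,0.35],[0,0,-0.0093]],[[0.28,-0.03,0.35],[0,0,-0.0093]],[[0.19,-0.015,0.2],[0,0,-0.006]]]}}

```text
time_s: 22.55
ee_pos: [446.6, -177.1, 110.9]
orientation: [0.604, 0.797, 0.0, -0.002]
force: [0.7, -0.3, 0.0]
grip_width: 0.999
finger_force: 0.0
```

Call:
{"method": "apply_moves", "body": {"motion": [[[0,0,0],[0,0,0]],[[0,0,0],[0,0,0]],[[0,0,0],[0,0,0]],[[0,0,0],[0,0,0]]]}}

```text
time_s: 22.95
ee_pos: [448.7, -182.7, 114.2]
orientation: [0.607, 0.795, 0.0, 0.001]
force: [0.1, -0.5, 0.4]
grip_width: 0.997
finger_force: 0.0
```

```bash
sed -i 's/np.ones((27,27))/np.ones((45,45))/' h.py; python3 - <<'E'
from h import *
plan((448.2,-179.5,51,15.5),step=80)
snap("w9");watches("w9")
E
```

```text
at [ 448.7 -182.7  114.2] 15.24 tilt [ 0.002 -0.001 -1.   ] t 22.9 q [ 0.16  0.44  0.24  2.03 -0.16  0.69  0.78]
[[[0.033,0.003,0.632],[0,0,np.float64(-0.0007)]]]
w9 [ 635.2 -124.2] yaw 125.4 iou 0.657 pix [475 222]
w9 [ 447.6 -178.9] yaw 22.5 iou 0.889 pix [248 206]
```

```bash
python3 - <<'E'
from h import *
p,im=load("w9");b,g,r=[im[...,i].astype(int) for i in range(3)]
m=(r>90)&(g<.45*r)&(b<.45*r)
ys,xs=np.nonzero(m[120:320,150:350]);print(xs.min()+150,xs.max()+150,ys.min()+120,ys.max()+120)
F=[];B=[]
for u in range(205,300,6):
    v=np.nonzero(m[120:320,u])[0]
    if len(v)<15:continue
    v+=120;f=ww((u,v.max()+.5),90,p);bk=ww((u,v.min()-.5),90,p);F.append(f);B.append(bk);print(u,v.min(),v.max(),np.round(f,1),np.round(bk,1))
for n,A in(("front",F),("back",B)):
    A=np.array(A);k=np.polyfit(A[:,0],A[:,1],1);print(n,np.degrees(np.arctan(k[0])))
E
```

```text
202 294 175 237
205 194 233 [ 425.1 -196.1] [ 419.5 -170.9]
211 181 237 [ 429.3 -197.7] [ 421.1 -162.3]
217 178 237 [ 432.9 -196.7] [ 424.1 -159.6]
223 177 237 [ 436.5 -195.6] [ 427.3 -158.1]
229 177 237 [ 440.  -194.6] [ 430.6 -157.2]
265 175 207 [ 455.9 -169.9] [ 450.3 -150.6]
271 175 234 [ 464.5 -185.9] [ 453.7 -149.7]
277 175 234 [ 468.  -184.9] [ 457.  -148.8]
283 177 234 [ 471.7 -184. ] [ 460.7 -149. ]
289 188 233 [ 475.1 -182.4] [ 466.1 -154.4]
front 19.084700733206862
back 18.175415952815168
```

Call:
{"method": "apply_moves", "body": {"motion": [[[0.047,0.006,0.3],[0,0,-0.006]],[[0,0,0.33],[0,0,0]],[[0,0,0],[0,0,0]],[[0,0,0],[0,0,0]]]}}

```text
time_s: 23.4
ee_pos: [446.9, -177.6, 50.7]
orientation: [0.592, 0.806, -0.0, -0.0]
force: [0.4, 0.3, 0.2]
grip_width: 0.998
finger_force: 0.0
```

Call:
{"method": "apply_moves", "body": {"motion": [[[0,0,0],[0,0,0]],[[0,0,0],[0,0,0]],[[0,0,0],[0,0,0]],[[0,0,0],[0,0,0]],[[0,0,0],[0,0,0]]], "claw": 45, "newtons": 40}}

```text
time_s: 23.9
ee_pos: [447.7, -177.6, 51.8]
orientation: [0.592, 0.806, 0.0, 0.001]
force: [-0.6, 0.5, 4.6]
grip_width: 0.675
finger_force: 41.7
```

Call:
{"method": "apply_moves", "body": {"motion": [[[0,0,-0.1],[0,0,0]],[[0,0,-0.3],[0,0,0]],[[0,0,-0.45],[0,0,0]],[[0,0,-0.45],[0,0,0]],[[0,0,-0.4],[0,0,0]]]}}

```text
time_s: 24.4
ee_pos: [446.4, -177.1, 223.4]
orientation: [0.592, 0.806, 0.0, 0.001]
force: [1.3, -0.4, -3.5]
grip_width: 0.674
finger_force: 44.9
```

```bash
python3 - <<'E'
from h import *
plan((626.8,-52,221,-1.5),(626.8,-52,108,-1.5),step=45)
E
```

```text
at [ 446.4 -177.1  223.4] 17.43 tilt [ 0.001 -0.    -1.   ] t 24.4 q [ 0.12  0.3   0.28  1.89 -0.1   0.97  0.74]
[[[0.13,0.43,0.0],[0,0,np.float64(0.0108)]],[[0.16,0.42,0.01],[0,0,np.float64(0.0108)]],[[0.19,0.41,0.0],[0,0,np.float64(0.0108)]],[[0.22,0.39,0.01],[0,0,np.float64(0.0108)]],[[0.22,0.331,0.004],[0,0,np.float64(0.0094)]]]
[[[0.0,0.0,0.45],[0,0,np.float64(-0.0)]],[[0.0,0.0,0.45],[0,0,np.float64(-0.0)]],[[0.0,0.0,0.23],[0,0,np.float64(-0.0)]]]
```

Call:
{"method": "apply_moves", "body": {"motion": [[[0.12,0.4,0],[0,0,0.0108]],[[0.16,0.42,0.01],[0,0,0.0108]],[[0.19,0.42,0],[0,0,0.0108]],[[0.22,0.4,0],[0,0,0.0108]],[[0.23,0.34,0],[0,0,0.0094]]]}}

```text
time_s: 24.9
ee_pos: [628.7, -50.5, 220.2]
orientation: [0.717, 0.697, 0.0, 0.0]
force: [1.2, -1.2, -3.9]
grip_width: 0.675
finger_force: 44.9
```

Call:
{"method": "apply_moves", "body": {"motion": [[[0,0,0.4],[0,0,0]],[[0,0,0.45],[0,0,0]],[[0,0,0.25],[0,0,0]],[[0,0,0],[0,0,0]],[[0,0,0],[0,0,0]]]}}

```text
time_s: 25.4
ee_pos: [627.8, -52.5, 110.4]
orientation: [0.716, 0.698, -0.0, 0.0]
force: [-0.2, 0.4, -2.6]
grip_width: 0.677
finger_force: 45.1
```

Call:
{"method": "apply_moves", "body": {"motion": [[[0,0,0],[0,0,0]],[[0,0,0],[0,0,0]]]}}

```text
time_s: 25.6
ee_pos: [628.8, -52.6, 111.5]
orientation: [0.716, 0.698, 0.001, 0.001]
force: [-0.6, -0.4, -3.5]
grip_width: 0.668
finger_force: 45.1
```

```bash
python3 - <<'E'
from h import *
plan((626.7,-51,92,-1.5))
E
```

```text
at [628.8 -52.6 111.5] -1.48 tilt [ 0.003 -0.    -1.   ] t 25.6 q [-0.12  0.64  0.28  1.65 -0.21  0.88  0.22]
[[[0.016,-0.021,0.195],[0,0,np.float64(0.0)]]]
```

Call:
{"method": "apply_moves", "body": {"motion": [[[0.016,-0.015,0.1],[0,0,0]],[[0,0,0.08],[0,0,0]],[[0,0,0],[0,0,0]],[[0,0,0],[0,0,0]],[[0,0,0],[0,0,0]]]}}

```text
time_s: 26.1
ee_pos: [626.3, -50.9, 91.3]
orientation: [0.716, 0.698, -0.0, 0.0]
force: [0.0, 0.1, -3.4]
grip_width: 0.675
finger_force: 45.2
```

```bash
python3 - <<'E'
from h import *
plan((626.8,-51,92,-1.5))
p,im=snap("w10");cv2.imwrite("pics/w10c.png",cv2.resize(im[100:250,150:350],(800,600),interpolation=cv2.INTER_CUBIC))
E
```

```text
at [626.3 -50.9  91.3] -1.48 tilt [ 0. -0. -1.] t 26.1 q [-0.12  0.66  0.27  1.67 -0.22  0.84  0.22]
[[[-0.001,0.005,-0.007],[0,0,np.float64(0.0)]]]
```

View pics/w10c.png

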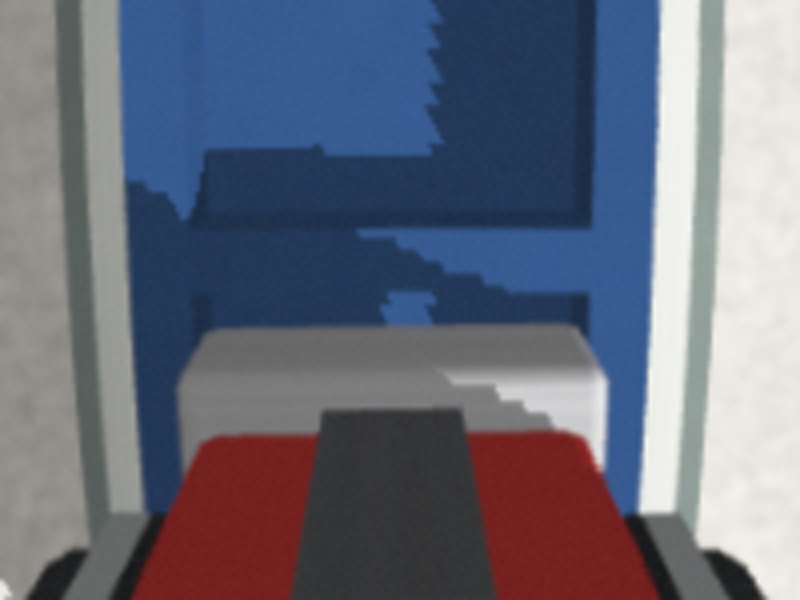

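```bash
python3 - <<'E'
from h import *
gap("w10",[(203,330),(580,326)],[(193,293),(590,292)],39.5)
gap("w10",[(182,374),(605,370)],[(190,228),(593,227)],69.5)
E
```

```text
foot [[594.5, -30.8], [658.6, -31.7]] mean [626.5 -31.2] yaw -0.8
bay [[592.3, -25.3], [660.9, -26.8]] mean [626.6 -26. ] yaw -1.3
foot [[596.1, -29.9], [657.7, -30.8]] mean [626.9 -30.4] yaw -0.9
bay [[592.5, -13.9], [661.3, -15.4]] mean [626.9 -14.7] yaw -1.3
```

Call:
{"method": "apply_moves", "body": {"motion": [[[0.019,0.003,0.06],[0,0,0.001]],[[0,0,0.06],[0,0,0]],[[0,0,0.06],[0,0,0]],[[0,0,0],[0,0,0]],[[0,0,0],[0,0,0]]]}}

```text
time_s: 26.65
ee_pos: [626.3, -48.9, 72.9]
orientation: [0.718, 0.696, -0.0, -0.0]
force: [0.1, 0.9, -3.4]
grip_width: 0.677
finger_force: 45.3
```

Call:
{"method": "apply_moves", "body": {"motion": [[[0,0,0.04],[0,0,0]],[[0,0,0.03],[0,0,0]],[[0,0,0],[0,0,0]],[[0,0,0],[0,0,0]]]}}

```text
time_s: 27.05
ee_pos: [626.5, -48.9, 66.2]
orientation: [0.718, 0.696, -0.0, -0.0]
force: [0.1, -0.4, -3.7]
grip_width: 0.673
finger_force: 45.3
```

Call:
{"method": "apply_moves", "body": {"motion": [[[0,0,0.02],[0,0,0]],[[0,0,0.01],[0,0,0]],[[0,0,0],[0,0,0]]]}}

```text
time_s: 27.35
ee_pos: [626.8, -48.9, 64.9]
orientation: [0.718, 0.696, 0.001, 0.0]
force: [-4.2, -0.1, 7.7]
grip_width: 0.674
finger_force: 46.3
```

Call:
{"method": "apply_moves", "body": {"motion": [[[0,0,0],[0,0,0]],[[0,0,0],[0,0,0]],[[0,0,0],[0,0,0]],[[0,0,-0.1],[0,0,0]],[[0,0,-0.4],[0,0,0]]], "claw": 85}}

```text
time_s: 27.85
ee_pos: [624.0, -48.3, 110.5]
orientation: [0.718, 0.696, -0.003, -0.003]
force: [-0.0, -0.4, -0.4]
grip_width: 0.993
finger_force: 0.0
```

Call:
{"method": "apply_moves", "body": {"motion": [[[0,0,-0.48],[0,0,0]],[[0,0,-0.48],[0,0,0]],[[-0.35,-0.15,-0.25],[0,0,0]],[[-0.44,-0.17,-0.1],[0,0,0]],[[-0.44,-0.17,-0.1],[0,0,0]]]}}

```text
time_s: 28.35
ee_pos: [573.3, -171.2, 256.3]
orientation: [0.718, 0.696, 0.001, 0.001]
force: [1.0, -0.2, -0.1]
grip_width: 0.998
finger_force: 0.0
```

Call:
{"method": "apply_moves", "body": {"motion": [[[-0.44,-0.17,0],[0,0,0]],[[-0.44,-0.17,0],[0,0,0]],[[-0.44,-0.17,0],[0,0,0]],[[-0.44,-0.17,0],[0,0,0]],[[-0.44,-0.17,0],[0,0,0]]]}}

```text
time_s: 28.85
ee_pos: [480.6, -389.0, 255.2]
orientation: [0.718, 0.696, 0.0, 0.0]
force: [1.0, -0.1, -0.2]
grip_width: 0.998
finger_force: 0.0
```

Call:
{"method": "apply_moves", "body": {"motion": [[[-0.44,-0.17,0],[0,0,0]],[[-0.2,0,0],[0,0,0]],[[0,0,0],[0,0,0]],[[0,0,0],[0,0,0]],[[0,0,0],[0,0,0]]]}}

```text
time_s: 29.35
ee_pos: [463.5, -449.2, 254.5]
orientation: [0.718, 0.696, 0.001, -0.0]
force: [0.2, 0.5, 0.5]
grip_width: 0.994
finger_force: 0.0
```

```bash
cat >> h.py <<'E'
def edges(name,box,us):
    p,im=load(name);b,g,r=[im[...,i].astype(int) for i in range(3)];m=(r>90)&(g<.45*r)&(b<.45*r)
    a,c,d,e=box;ys,xs=np.nonzero(m[c:e,a:d]);print("red box",xs.min()+a,xs.max()+a,ys.min()+c,ys.max()+c)
    F=[]
    for u in us:
        v=np.nonzero(m[c:e,u])[0]
        if len(v)<12:continue
        v+=c;f=ww((u,v.max()+.5),90,p);F.append(f);print(u,v.min(),v.max(),np.round(f,1))
E
python3 - <<'E'
from h import *
p,phi,M,s=now();print(p,phi,s['qpos'])
snap("w11");watches("w11")
E
```

```text
[ 463.49265777 -449.21328795  254.48758476] -1.721388414558075 [ 0.52656969  0.54163849  0.35933331  1.40794135 -0.19483979  1.22718237
  0.87438174]
w11 [ 748.8 -210.6] yaw 47.3 iou 0.369 pix [440  11]
w11 [ 431.  -389.6] yaw 6.6 iou 0.943 pix [215 119]
```

Watch C was knocked and now sits at about (431, −390).

```bash
python3 - <<'E'
from h import *
plan((431,-392,115,5),step=45)
E
```

```text
at [ 463.6 -449.1  254.5] -1.7 tilt [ 0.001  0.001 -1.   ] t 29.4 q [ 0.53  0.54  0.36  1.41 -0.19  1.23  0.87]
[[[0.16,-0.1,0.41],[0,0,np.float64(-0.0054)]],[[0.17,-0.09,0.41],[0,0,np.float64(-0.0054)]],[[0.17,-0.09,0.41],[0,0,np.float64(-0.0055)]],[[0.075,-0.038,0.165],[0,0,np.float64(-0.0023)]]]
```

Call:
{"method": "apply_moves", "body": {"motion": [[[0.16,-0.1,0.41],[0,0,-0.0054]],[[0.17,-0.09,0.41],[0,0,-0.0054]],[[0.17,-0.09,0.41],[0,0,-0.0054]],[[0.075,-0.038,0.16],[0,0,-0.0023]],[[0,0,0],[0,0,0]]]}}

```text
time_s: 29.9
ee_pos: [429.4, -390.0, 113.3]
orientation: [0.676, 0.737, 0.0, -0.003]
force: [-0.7, 0.3, -0.2]
grip_width: 0.998
finger_force: 0.0
```

Call:
{"method": "apply_moves", "body": {"motion": [[[0,0,0],[0,0,0]],[[0,0,0],[0,0,0]],[[0,0,0],[0,0,0]],[[0,0,0],[0,0,0]]]}}

```text
time_s: 30.3
ee_pos: [430.7, -394.3, 116.2]
orientation: [0.677, 0.736, -0.0, 0.001]
force: [0.6, -0.2, 0.0]
grip_width: 0.999
finger_force: 0.0
```

```bash
python3 - <<'E'
from h import *
snap("w12");watches("w12");edges("w12",(150,120,350,320),range(199,312,6))
plan((431,-389,51,6.5),step=90)
E
```

```text
w12 [ 430.1 -389.6] yaw 10.5 iou 0.887 pix [248 204]
red box 202 293 174 234
205 191 232 [ 404.7 -403.3]
211 179 234 [ 408.5 -404.3]
217 178 234 [ 412.3 -403.9]
223 175 234 [ 416.  -403.5]
229 175 234 [ 419.7 -403.2]
265 174 232 [ 441.9 -399.9]
271 174 233 [ 445.7 -400.3]
277 174 232 [ 449.3 -399.4]
283 177 232 [ 453.1 -399.1]
289 188 232 [ 456.9 -398.8]
at [ 430.5 -394.1  116. ] 4.81 tilt [ 0.001 -0.001 -1.   ] t 30.4 q [ 0.51  0.57  0.3   1.77 -0.22  0.83  0.99]
[[[0.051,0.01,0.65],[0,0,np.float64(-0.0047)]]]
```

Call:
{"method": "apply_moves", "body": {"motion": [[[0.049,0.002,0.33],[0,0,-0.005]],[[0,0,0.32],[0,0,0]],[[0,0,0],[0,0,0]],[[0,0,0],[0,0,0]]]}}

```text
time_s: 30.75
ee_pos: [429.8, -389.0, 50.6]
orientation: [0.665, 0.747, -0.0, -0.0]
force: [-0.3, -0.3, 0.7]
grip_width: 0.996
finger_force: 0.0
```

Call:
{"method": "apply_moves", "body": {"motion": [[[0,0,0],[0,0,0]],[[0,0,0],[0,0,0]],[[0,0,0],[0,0,0]],[[0,0,0],[0,0,0]],[[0,0,0],[0,0,0]]], "claw": 45, "newtons": 40}}

```text
time_s: 31.25
ee_pos: [430.5, -389.6, 52.0]
orientation: [0.665, 0.747, -0.0, 0.001]
force: [-2.1, 0.9, 6.9]
grip_width: 0.678
finger_force: 43.0
```

Call:
{"method": "apply_moves", "body": {"motion": [[[0,0,-0.1],[0,0,0]],[[0,0,-0.3],[0,0,0]],[[0,0,-0.45],[0,0,0]],[[0,0,-0.45],[0,0,0]],[[0,0,-0.45],[0,0,0]]]}}

```text
time_s: 31.75
ee_pos: [429.3, -388.2, 227.6]
orientation: [0.665, 0.747, -0.0, -0.0]
force: [1.1, -0.4, -4.2]
grip_width: 0.677
finger_force: 44.6
```

```bash
python3 - <<'E'
from h import *
plan((628,10,225,-1.5),(628,10,108,-1.5),step=45)
E
```

```text
at [ 429.3 -388.2  227.6] 6.61 tilt [-0.001  0.    -1.   ] t 31.8 q [ 0.48  0.45  0.33  1.64 -0.16  1.08  0.97]
[[[0.38,0.25,0.0],[0,0,np.float64(0.0023)]],[[0.38,0.24,0.0],[0,0,np.float64(0.0023)]],[[0.38,0.23,0.0],[0,0,np.float64(0.0023)]],[[0.39,0.23,0.0],[0,0,np.float64(0.0023)]],[[0.39,0.22,0.0],[0,0,np.float64(0.0023)]]]
[[[0.39,0.22,0.01],[0,0,np.float64(0.0023)]],[[0.4,0.21,0.0],[0,0,np.float64(0.0022)]],[[0.4,0.21,0.01],[0,0,np.float64(0.0023)]],[[0.4,0.2,0.0],[0,0,np.float64(0.0022)]],[[0.362,0.177,0.006],[0,0,np.float64(0.002)]]]
[[[0.0,0.0,0.45],[0,0,np.float64(0.0)]],[[0.0,0.0,0.45],[0,0,np.float64(0.0)]],[[0.0,0.0,0.27],[0,0,np.float64(0.0)]]]
```

Call:
{"method": "apply_moves", "body": {"motion": [[[0.36,0.25,0],[0,0,0.0023]],[[0.38,0.24,0],[0,0,0.0023]],[[0.38,0.23,0],[0,0,0.0023]],[[0.39,0.23,0],[0,0,0.0023]],[[0.39,0.22,0],[0,0,0.0023]]]}}

```text
time_s: 32.25
ee_pos: [530.2, -187.3, 225.9]
orientation: [0.692, 0.722, 0.0, -0.0]
force: [1.0, 0.1, -4.5]
grip_width: 0.672
finger_force: 44.6
```

Call:
{"method": "apply_moves", "body": {"motion": [[[0.39,0.22,0],[0,0,0.0023]],[[0.4,0.21,0],[0,0,0.0022]],[[0.4,0.21,0],[0,0,0.0022]],[[0.4,0.2,0],[0,0,0.0022]],[[0.36,0.17,0],[0,0,0.002]]]}}

```text
time_s: 32.75
ee_pos: [628.2, 10.1, 225.7]
orientation: [0.716, 0.698, 0.0, -0.0]
force: [1.9, -0.9, -3.5]
grip_width: 0.677
finger_force: 44.6
```

Call:
{"method": "apply_moves", "body": {"motion": [[[0,0,0.4],[0,0,0]],[[0,0,0.45],[0,0,0]],[[0,0,0.3],[0,0,0]],[[0,0,0],[0,0,0]],[[0,0,0],[0,0,0]]]}}

```text
time_s: 33.25
ee_pos: [628.1, 7.3, 111.1]
orientation: [0.716, 0.698, -0.0, -0.0]
force: [0.4, 0.3, -2.8]
grip_width: 0.669
finger_force: 45.1
```

```bash
python3 - <<'E'
from h import *
plan((627.9,9.5,92,-1.6))
E
```

```text
at [628.1   7.3 111.1] -1.44 tilt [-0. -0. -1.] t 33.2 q [-0.22  0.63  0.27  1.65 -0.21  0.88  0.12]
[[[0.022,-0.002,0.191],[0,0,np.float64(0.0004)]]]
```

Call:
{"method": "apply_moves", "body": {"motion": [[[0.022,-0.002,0.1],[0,0,0]],[[0,0,0.08],[0,0,0]],[[0,0,0],[0,0,0]],[[0,0,0],[0,0,0]],[[0,0,0],[0,0,0]]]}}

```text
time_s: 33.75
ee_pos: [628.2, 9.5, 92.8]
orientation: [0.716, 0.698, 0.0, 0.0]
force: [0.1, 0.4, -3.7]
grip_width: 0.674
finger_force: 45.2
```

```bash
python3 - <<'E'
from h import *
plan((628,9.5,92,-1.6))
p,im=snap("w13");cv2.imwrite("pics/w13c.png",cv2.resize(im[100:250,150:350],(800,600),interpolation=cv2.INTER_CUBIC))
E
```

```text
at [628.2   9.5  92.8] -1.45 tilt [ 0.001 -0.    -1.   ] t 33.8 q [-0.21  0.65  0.27  1.67 -0.22  0.84  0.12]
[[[0.0,-0.002,0.008],[0,0,np.float64(0.0004)]]]
```

View pics/w13c.png

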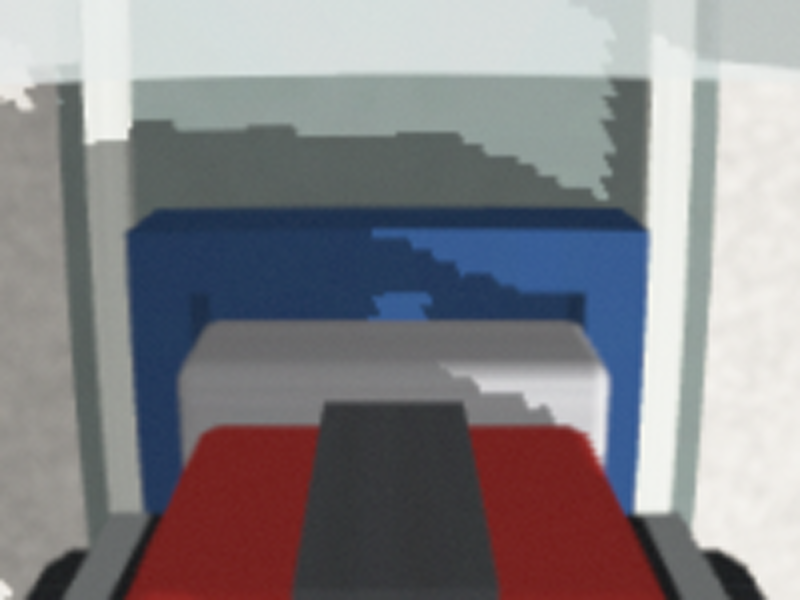

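```bash
python3 - <<'E'
from h import *
gap("w13",[(203,323),(580,322)],[(191,293),(588,292)],40.8)
gap("w13",[(182,368),(607,367)],[(128,232),(648,229)],70.8)
E
```

```text
foot [[596.4, 30.7], [660.4, 29.3]] mean [628.4  30. ] yaw -1.3
bay [[593.6, 34.8], [662.7, 33.2]] mean [628.1  34. ] yaw -1.3
foot [[598.0, 31.3], [659.9, 29.9]] mean [629.   30.6] yaw -1.3
bay [[583.1, 46.0], [673.2, 44.2]] mean [628.1  45.1] yaw -1.1
```

Call:
{"method": "apply_moves", "body": {"motion": [[[0.009,-0.003,0.06],[0,0,0]],[[0,0,0.06],[0,0,0]],[[0,0,0.06],[0,0,0]],[[0,0,0],[0,0,0]],[[0,0,0],[0,0,0]]]}}

```text
time_s: 34.3
ee_pos: [627.4, 10.5, 73.9]
orientation: [0.716, 0.698, -0.0, -0.0]
force: [-0.2, 0.3, -3.2]
grip_width: 0.673
finger_force: 45.2
```

Call:
{"method": "apply_moves", "body": {"motion": [[[0,0,0.04],[0,0,0]],[[0,0,0.03],[0,0,0]],[[0,0,0],[0,0,0]],[[0,0,0],[0,0,0]]]}}

```text
time_s: 34.7
ee_pos: [627.5, 10.5, 67.2]
orientation: [0.716, 0.698, -0.0, -0.0]
force: [0.3, -0.7, -3.2]
grip_width: 0.671
finger_force: 45.2
```

Call:
{"method": "apply_moves", "body": {"motion": [[[0,0,0.02],[0,0,0]],[[0,0,0.01],[0,0,0]],[[0,0,0],[0,0,0]]]}}

```text
time_s: 35.0
ee_pos: [627.8, 10.5, 65.0]
orientation: [0.716, 0.698, 0.0, 0.0]
force: [-2.4, 0.6, 3.4]
grip_width: 0.678
finger_force: 45.9
```

Call:
{"method": "apply_moves", "body": {"motion": [[[0,0,0],[0,0,0]],[[0,0,0],[0,0,0]],[[0,0,0],[0,0,0]],[[0,0,-0.1],[0,0,0]],[[0,0,-0.4],[0,0,0]]], "claw": 85}}

```text
time_s: 35.5
ee_pos: [625.1, 10.8, 111.6]
orientation: [0.716, 0.698, -0.003, -0.003]
force: [0.3, 0.0, 0.2]
grip_width: 0.996
finger_force: 0.0
```

Call:
{"method": "apply_moves", "body": {"motion": [[[0,0,-0.45],[0,0,0]],[[0,0,-0.45],[0,0,0]],[[-0.35,0,0],[0,0,0]],[[-0.45,0,0],[0,0,0]],[[-0.45,0,0],[0,0,0]]]}}

```text
time_s: 36.0
ee_pos: [624.7, -115.2, 205.8]
orientation: [0.715, 0.699, 0.001, 0.001]
force: [0.5, -0.6, -0.6]
grip_width: 0.998
finger_force: 0.0
```

Call:
{"method": "apply_moves", "body": {"motion": [[[-0.45,0,0],[0,0,0]],[[-0.42,0,0],[0,0,0]],[[0,0,0],[0,0,0]],[[0,0,0],[0,0,0]],[[0,0,0],[0,0,0]]]}}

```text
time_s: 36.5
ee_pos: [622.6, -199.8, 204.5]
orientation: [0.715, 0.699, 0.001, -0.0]
force: [0.8, 0.9, 0.4]
grip_width: 0.992
finger_force: 0.0
```

```bash
python3 - <<'E'
from h import *
plan((622,-203,53,-1.4))
p,im=snap("w14");watches("w14")
E
```

```text
at [ 622.6 -199.8  204.5] -1.35 tilt [ 0.     0.001 -1.   ] t 36.5 q [ 0.1   0.58  0.3   1.46 -0.19  1.12  0.41]
[[[-0.01,0.0,0.48],[0,0,np.float64(0.0)]],[[-0.01,0.0,0.48],[0,0,np.float64(0.0001)]],[[-0.01,0.0,0.48],[0,0,np.float64(0.0)]],[[-0.002,-0.006,0.075],[0,0,np.float64(0.0)]]]
w14 [627.3 -47.2] yaw -0.9 iou 0.411 pix [249  50]
w14 [ 729.8 -188. ] yaw -67.4 iou 0.457 pix [358 167]
```

Call:
{"method": "apply_moves", "body": {"motion": [[[-0.01,0,0.45],[0,0,0]],[[-0.01,0,0.45],[0,0,0]],[[-0.01,0,0.4],[0,0,0]],[[0,-0.006,0.21],[0,0,0]],[[0,0,0],[0,0,0]]]}}

```text
time_s: 37.05
ee_pos: [619.8, -201.5, 49.9]
orientation: [0.715, 0.699, -0.001, -0.003]
force: [-0.1, 0.3, -0.1]
grip_width: 0.994
finger_force: 0.0
```

Call:
{"method": "apply_moves", "body": {"motion": [[[0,0,0],[0,0,0]],[[0,0,0],[0,0,0]],[[0,0,0],[0,0,0]],[[0,0,0],[0,0,0]],[[0,0,0],[0,0,0]]], "claw": 10, "newtons": 40}}

```text
time_s: 37.55
ee_pos: [622.1, -204.5, 54.6]
orientation: [0.716, 0.698, 0.0, 0.001]
force: [-2.4, 0.5, 7.2]
grip_width: 0.275
finger_force: 40.8
```

Call:
{"method": "apply_moves", "body": {"motion": [[[0.05,0,0],[0,0,0]],[[0.1,0,0],[0,0,0]],[[0.15,0,0],[0,0,0]],[[0.2,0,0],[0,0,0]],[[0.2,0,0],[0,0,0]]]}}

```text
time_s: 38.05
ee_pos: [623.6, -135.0, 54.6]
orientation: [0.716, 0.698, 0.0, 0.001]
force: [-1.5, -2.0, 8.9]
grip_width: 0.273
finger_force: 41.1
```

Call:
{"method": "apply_moves", "body": {"motion": [[[0.2,0,0],[0,0,0]],[[0.2,0,0],[0,0,0]],[[0.2,0,0],[0,0,0]],[[0.2,0,0],[0,0,0]],[[0.2,0,0],[0,0,0]]]}}

```text
time_s: 38.55
ee_pos: [625.9, -34.4, 54.6]
orientation: [0.716, 0.698, 0.0, 0.001]
force: [-1.9, -2.7, 8.8]
grip_width: 0.278
finger_force: 41.2
```

Call:
{"method": "apply_moves", "body": {"motion": [[[0.15,0,0],[0,0,0]],[[0.1,0,0],[0,0,0]],[[0.08,0,0],[0,0,0]],[[0,0,0],[0,0,0]],[[0,0,0],[0,0,0]]]}}

```text
time_s: 39.05
ee_pos: [626.7, 0.0, 54.6]
orientation: [0.716, 0.699, 0.001, -0.0]
force: [-4.2, 1.8, 10.2]
grip_width: 0.276
finger_force: 41.3
```

Call:
{"method": "apply_moves", "body": {"motion": [[[0.03,0,0],[0,0,0]],[[0.03,0,0],[0,0,0]],[[0.03,0,0],[0,0,0]],[[0,0,0],[0,0,0]],[[0,0,0],[0,0,0]]]}}

```text
time_s: 39.55
ee_pos: [626.8, 5.4, 54.6]
orientation: [0.716, 0.698, -0.001, 0.001]
force: [-3.9, -6.0, 9.7]
grip_width: 0.276
finger_force: 41.3
```

Call:
{"method": "apply_moves", "body": {"motion": [[[0.03,0,0],[0,0,0]],[[0.02,0,0],[0,0,0]],[[0,0,0],[0,0,0]]]}}

```text
time_s: 39.85
ee_pos: [626.8, 5.5, 54.6]
orientation: [0.718, 0.696, -0.002, 0.003]
force: [-3.1, -15.9, 9.3]
grip_width: 0.275
finger_force: 41.3
```

Call:
{"method": "apply_moves", "body": {"motion": [[[0,0,0],[0,0,0]],[[-0.02,0,0],[0,0,0]],[[0,0,0],[0,0,0]],[[0,0,-0.2],[0,0,0]],[[0,0,-0.4],[0,0,0]]], "claw": 85}}

```text
time_s: 40.35
ee_pos: [624.8, 11.7, 110.8]
orientation: [0.716, 0.699, -0.002, -0.002]
force: [0.9, 0.0, 1.2]
grip_width: 0.991
finger_force: 0.0
```

Call:
{"method": "apply_moves", "body": {"motion": [[[0,0,-0.45],[0,0,0]],[[0,0,-0.4],[0,0,0]],[[0.1,-0.45,0],[0,0,0]],[[0.25,-0.4,0],[0,0,0]],[[0.3,-0.35,0],[0,0,0]]], "claw": 0}}

```text
time_s: 40.85
ee_pos: [506.8, 78.7, 198.5]
orientation: [0.716, 0.698, 0.0, -0.0]
force: [0.8, 1.7, 0.2]
grip_width: 0.137
finger_force: 0.0
```

Call:
{"method": "apply_moves", "body": {"motion": [[[0.2,-0.2,0],[0,0,0]],[[0,0,0],[0,0,0]],[[0,0,0],[0,0,0]],[[0,0,0],[0,0,0]]]}}

```text
time_s: 41.25
ee_pos: [490.0, 98.5, 198.4]
orientation: [0.716, 0.698, 0.0, 0.0]
force: [-0.6, 0.1, 0.2]
grip_width: 0.005
finger_force: 0.0
```

```bash
cat >> h.py <<'E'
def green(p,im):
    b,g,r=[im[...,i].astype(int) for i in range(3)]
    m=((g>60)&(g>1.5*r)&(g>1.3*b)).astype(np.uint8);n,l,st,c=cv2.connectedComponentsWithStats(m)
    for i in np.argsort(-st[1:,4])[:3]+1:print(st[i],np.round(c[i],1),[(z,np.round(ww(c[i],z,p),1).tolist()) for z in(40,50,60)],"w@50",np.round(ww((st[i,0]+st[i,2]-.5,c[i][1]),50,p)-ww((st[i,0]-.5,c[i][1]),50,p),1))
E
python3 - <<'E'
from h import *
print(now()[0],now()[1]);p,im=snap("w15");green(p,im);p,im=load("w0");green(p,im)
t=cv2.imread("pics/t_raw.png").astype(int);b,g,r=t[...,0],t[...,1],t[...,2]
m=((g>60)&(g>1.5*r)&(g>1.3*b))[180:250,190:250];ys,xs=np.nonzero(m);uv=(xs.mean()+190,ys.mean()+180)
print(uv,[(z,np.round(world("top",uv,z),1)) for z in(40,50,60)])
E
```

```text
[489.97368581  98.46595701 198.39626285] -1.4721624974034002
[232  98  31  31 718] [246.7 113.1] [(40, [490.2, 162.2]), (50, [490.3, 162.4]), (60, [490.4, 162.5])] w@50 [30.  -0.8]
[ 91  20  27  26 548] [104.1  32.6] [(40, [479.4, 169.5]), (50, [484.5, 166.2]), (60, [489.6, 162.9])] w@50 [33.4 -7. ]
(np.float64(218.71052631578948), np.float64(217.82894736842104)) [(40, array([495.7, 162. ])), (50, array([494.2, 161.1])), (60, array([492.6, 160.2]))]
```

```bash
python3 - <<'E'
from h import *
t=manip.read_camera("top");s=manip.read_camera("scene");p,im=load("w15")
A=cv2.resize(t[120:250,120:370],(400,208*1),interpolation=cv2.INTER_CUBIC)
B=cv2.resize(s[120:230,220:330],(400,392),interpolation=cv2.INTER_CUBIC)
C=cv2.resize(im,(400,300),interpolation=cv2.INTER_CUBIC)
out=np.zeros((600,800,3),np.uint8);out[:208,:400]=A;out[208:600,:400]=B;out[:300,400:]=C
D=cv2.resize(s[120:210,240:330],(400,300),interpolation=cv2.INTER_CUBIC);out[300:,400:]=cv2.resize(t[125:200,170:290],(400,300),interpolation=cv2.INTER_CUBIC)
cv2.imwrite("pics/fin.png",out)
E
```

```text
(no output)
```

View pics/fin.png

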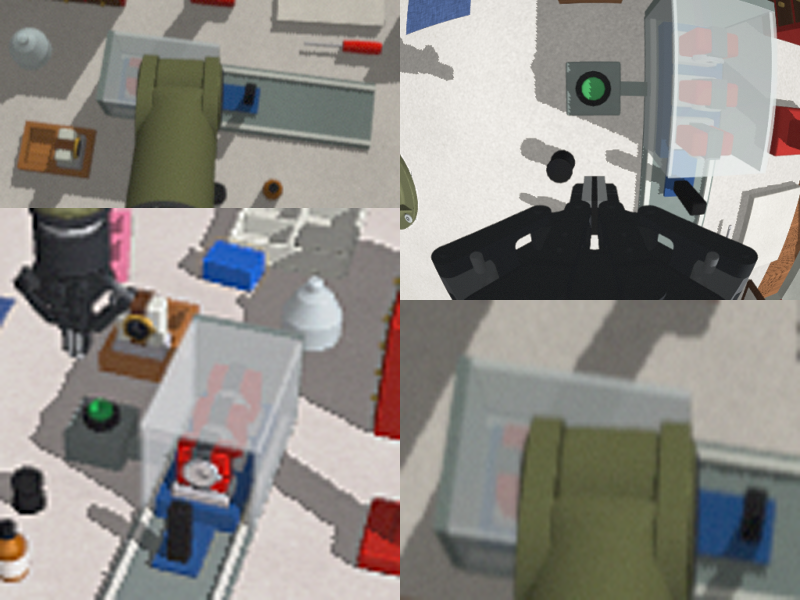

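All three red watches stand under the hood with the carriage home. The white watch is upright in the wooden stand. Now the button, measured at (490, 162).

Call:
{"method": "apply_moves", "body": {"motion": [[[0.32,0,0],[0,0,0]],[[0.32,-0.01,0.1],[0,0,0]],[[0,0,0.4],[0,0,0]],[[0,0,0.4],[0,0,0]],[[0,0,0.2],[0,0,0]]]}}

```text
time_s: 41.9
ee_pos: [488.8, 162.3, 85.3]
orientation: [0.716, 0.698, -0.002, -0.001]
force: [0.4, 0.8, 0.9]
grip_width: -0.001
finger_force: 0.0
```

Call:
{"method": "apply_moves", "body": {"motion": [[[0,0,0],[0,0,0]],[[0,0,0],[0,0,0]],[[0,0,0],[0,0,0]],[[0,0,0],[0,0,0]]]}}

```text
time_s: 42.3
ee_pos: [490.8, 163.1, 89.6]
orientation: [0.716, 0.698, 0.001, 0.0]
force: [0.6, 0.1, -0.1]
grip_width: 0.001
finger_force: 0.0
```

Call:
{"method": "apply_moves", "body": {"motion": [[[0,0,0.06],[0,0,0]],[[0,0,0.06],[0,0,0]],[[0,0,0.05],[0,0,0]],[[0,0,0],[0,0,0]],[[0,0,0],[0,0,0]]]}}

```text
time_s: 42.8
ee_pos: [489.6, 163.0, 71.0]
orientation: [0.716, 0.698, -0.0, -0.0]
force: [0.2, 0.2, 0.6]
grip_width: 0.001
finger_force: 0.0
```

Call:
{"method": "apply_moves", "body": {"motion": [[[0,0,0.02],[0,0,0]],[[0,0,0.02],[0,0,0]],[[0,0,0.02],[0,0,0]],[[0,0,0],[0,0,0]],[[0,0,0],[0,0,0]]]}}

```text
time_s: 43.3
ee_pos: [489.9, 163.0, 65.4]
orientation: [0.716, 0.698, 0.0, 0.0]
force: [0.2, -0.4, 2.7]
grip_width: -0.0
finger_force: 1.2
```

Contact at z≈65.

Call:
{"method": "apply_moves", "body": {"motion": [[[0,0,0.02],[0,0,0]],[[0,0,0.02],[0,0,0]],[[0,0,0.01],[0,0,0]],[[0,0,0],[0,0,0]],[[0,0,0],[0,0,0]]]}}

```text
time_s: 43.8
ee_pos: [490.0, 163.1, 61.0]
orientation: [0.716, 0.698, 0.0, 0.0]
force: [-3.6, -0.2, 12.4]
grip_width: -0.003
finger_force: 6.1
```

Call:
{"method": "apply_moves", "body": {"motion": [[[0,0,0.02],[0,0,0]],[[0,0,0],[0,0,0]],[[0,0,0],[0,0,0]]]}}

```text
time_s: 44.1
ee_pos: [490.1, 163.1, 60.6]
orientation: [0.716, 0.698, 0.001, -0.0]
force: [-7.8, -1.8, 31.7]
grip_width: -0.004
finger_force: 15.9
```

Fully down: it's against the hard stop at 31 N, with 66→60.6 mm of travel. I'll back off.

Call:
{"method": "apply_moves", "body": {"motion": [[[0,0,-0.1],[0,0,0]],[[0,0,-0.3],[0,0,0]],[[0,0,-0.45],[0,0,0]],[[0,0,-0.45],[0,0,0]],[[0,0,-0.2],[0,0,0]]]}}

```text
time_s: 44.6
ee_pos: [491.0, 163.1, 211.8]
orientation: [0.716, 0.698, 0.002, 0.001]
force: [0.6, 0.4, -0.3]
grip_width: 0.003
finger_force: 0.0
```

Call:
{"method": "apply_moves", "body": {"motion": [[[0,0,0],[0,0,0]],[[0,0,0],[0,0,0]],[[0,0,0],[0,0,0]]]}}

```text
time_s: 44.9
ee_pos: [488.9, 162.9, 206.8]
orientation: [0.716, 0.698, -0.001, -0.001]
force: [-1.1, -0.3, -0.0]
grip_width: 0.0
finger_force: 0.0
```

```bash
python3 - <<'E'
from plant import manip
s=manip.get_state();print(s['ee_pos'],s['force'],s['time_s']);print(manip.sign_off())
E
```

```text
[488.88172062 162.89826788 206.84963687] [-1.10023579 -0.32025076 -0.02259444] 44.9
the job is handed in; nothing more can be done
None
```

Job handed in at 44.9 s: the one tested watch stands in the wooden stand, all three waiting watches (one was knocked aside mid-run) are seated in the carriage, the carriage was pushed home to its stop, and only then was the start button pressed fully down.

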